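Clear up the hand-building table

ROBOT

A 6-joint arm with a two-finger parallel gripper is mounted at the origin on the work surface. World frame = base frame: x ahead of the robot, y to its left, z up, the work surface at z = 0. Lengths are in mm, angles in rad, forces in N, time in s.
With the tool pointing down it reaches from about 350 to 925 mm from the base axis. Payload 6.4 kg.
Tool frame: the origin (TCP) lies at the very end of the fingers, on their centre line; the grasp point (between the pads) lies 19 mm behind it (robot.grasp_offset is the distance from the TCP to the grasp point, in mm); z points along the fingers, y is the direction in which the jaws open and shut (so a half turn about z gives the same grasp; the last joint's range is limited). The gripper opens to 94 mm and grips with 3 to 60 N. Pads are 16 mm wide; open, the fingers measure 119 mm over their backs; the gripper's body (75 mm by 177 mm) begins 78 mm behind the grasp point.
Start: joints at [-1.319, 0.245, 1.558, -0, 1.339, -0.174], TCP at [268.488, -591.97, 205.455] pointing down, gripper open.
Joint ranges: [-3.13, 3.13], [-1.02, 2.26], [0.13, 2.54], [-0.95, 4.09], [0.21, 2.88], [-2.74, 2.74]. Speed limits (rad/s): [2.57, 2.57, 3.14, 3.14, 3.14, 3.14].

INTERFACE

Orientations are given as a unit quaternion [x, y, z, w].
In Python, from cell import robot gives the robot as it stands.
- The arm moves only by the tool play_rows, never from a script. Its argument "targets" is a list that holds one entry, the list of rows, each a list of 6 numbers: the shift along the world's x, y, z in cm, then the turn, a rotation vector about the world's x, y, z in degrees. A call has 1 to 12 rows; each row shifts and turns the commanded pose from where the row before left it; what a row does not reach is not made up. A row lasts 1/8 s, in which the tool goes at most 62.5 mm and 10.7 degrees, less where a joint would pass 70% of its speed; a pose out of reach is approached as far as the arm can. A call is refused whole if a number of a shift passes 6.25 or a number of a turn 10.7, either way. A call with a gripper value outside its range is refused whole. "jaw" is the gripper command: -1 is shut, 1 is fully open, values between are in proportion, set as the call begins (left out, the last holds). The fingers move at their own pace and stop on an object; "force" is the grip in N (left out, the last holds). Time passes only in rows, so rows that do not move let the fingers close. It gives the time, the measured TCP pose, the force and the opening at its end, in the units of the state.
- robot.get_state(): the state, without advancing time (a new reading comes with each control period).
- robot.get_image(name): name is "scene" or "top"; returns the picture (420x560x3 uint8, red, green, blue); there is no depth.
- robot.calibration(name): a dict with "vfov" (degrees; the focal length in pixels is half the picture's height over the tangent of half this angle, whatever the lens; pixels are square), "cx", "cy" (the principal point, pixels), "R" (3x3) and "t" (3): a world point X has camera coordinates R X + t. Camera axes: x right, y down, z forward; pixel columns grow to the right and rows downward; lengths in mm; the calibration is good to about 2 mm. A picture is of the moment at which its call begins. calibration takes no time and is no camera call.
- robot.job_done(): hands the job in, once; it reports no verdict.
Trained networks look in the newest picture that a camera, given by its name, has taken for a name from the list of things; names that differ only in an ending like _2 or _b are one class to them, and where a whole thing is asked for, a point or a joint stands for the part that bears it (a point fixed in the world has none). Each returns a list of dicts, best first, with "p" (0 to 1); they miss things now and then, are a little off and sometimes report something else, mostly with a low value. They report only what shows in the picture. A call takes as long as a camera call.
- robot.recognise(thing, camera): "rect" ([left, top, right, bottom] in pixels, round what is visible of it).
- robot.cut_out(thing, camera): "mask" (420x560 bool, what is visible of it) and "rect" ([left, top, right, bottom] in pixels, round what is visible of it).
- robot.pinpoint(thing, camera): "position" ([column, row] in pixels: a listed point, or the origin of a listed thing).
The state is a dict: "time": time; "joints": joint angles; "qd": joint speeds; "effort": joint torques, N m; "tcp_pos": TCP position; "orientation": TCP orientation; "ft_force": force on the tool from outside, world axes, zero at the start; "ft_torque": the same for the moment, N m; "gripper_width": opening from 0.0 (shut) to 1.0 (fully open).
Only numpy, scipy, OpenCV 4.12 (cv2) and the standard library are available. Lean on these libraries where they do the work, as an engineer would, in place of code of your own. Each camera call takes 0.05 s, during which the arm holds its last target.

TASK

Clear up after the pottery class: sort the hand tools lying on the table into the open toolbox, the wooden ones into the bay that already holds a wooden tool and the metal loop tools into the bay that holds a metal one, and when all are in, shut the lid fully. Nest all the loose water beakers upright and fully seated onto the one standing on the round bat, so that they make one straight stack there. Leave the fresh clay pot and the glaze jar where they stand.

Things in the scene. Friction and masses are not known exactly. Their poses are not given: they have to be found in the camera images.
- toolbox: Plywood toolbox, fixed, 215 (its x) by 220 (y) by 65 mm high, walls and floor 8 mm. A divider at y = 0 (8 mm thick, top at z = 56 mm) makes two bays side by side, each 199 (x) by 98 mm (y) inside, centred at y = +53 and -53 mm, floors at z = 8 mm. Origin: centre of the underside, at table height; +x points away from the robot (hinge side), turned up to 0.2 rad.
- lid (a joint): The toolbox lid, a plywood sheet 215 by 220 by 8 mm hinged on the far (+x) top rim: 0 rad = shut flat on the rim, 1.6 to 1.85 as found (standing open, leaning slightly back), 1.9 at most. The hinge is stiff: the lid stays at any angle; about 1 to 4 N on its outer face near the free edge moves it.
- lid_hinge (a point): Point on the lid's hinge axis, at the middle of the toolbox's far rim, 65 mm above the table; does not move as the lid swings.
- lid_front (a point): Middle of the lid's free edge, on its outer (upper when shut) face, 215 mm from the hinge. A round wooden knob, 28 mm across and 43 mm tall, stands on the outer face 30 mm in from this edge, at the middle.
- bat: Round dark wooden throwing bat, 104 mm across and 12 mm thick, lying on the table, fixed. Origin at the centre of its underside.
- wood0: Wooden modelling tool, all wood, 160 mm long, about 35 g: shaft 86 mm long, 14 mm wide, 12 mm thick, flat rounded spatula ends 12 to 22 mm wide. Origin under the middle of its length at its underside as it lies; x along the tool, z up. Found in one toolbox bay: the bay for its kind.
- wood1: Wooden modelling tool, all wood, 160 mm long, about 35 g: shaft 86 mm long, 14 mm wide, 12 mm thick, flat rounded spatula ends 12 to 22 mm wide. Origin under the middle of its length at its underside as it lies; x along the tool, z up. Lies on the table to the robot's right; may be absent.
- wood2: Wooden modelling tool, all wood, 160 mm long, about 35 g: shaft 86 mm long, 14 mm wide, 12 mm thick, flat rounded spatula ends 12 to 22 mm wide. Origin under the middle of its length at its underside as it lies; x along the tool, z up. Lies on the table to the robot's right; may be absent.
- wood3: Wooden modelling tool, all wood, 160 mm long, about 35 g: shaft 86 mm long, 14 mm wide, 12 mm thick, flat rounded spatula ends 12 to 22 mm wide. Origin under the middle of its length at its underside as it lies; x along the tool, z up. Lies on the table to the robot's right; may be absent.
- metal0: Metal trimming tool, 150 mm long, about 60 g: aluminium handle 13 mm thick, 100 mm long (x = -75 to +25 mm; does not roll), flat pear-shaped steel loop up to 32 mm wide at the +x end. Origin under the middle of its overall length at its underside; balances at x = -16 mm; z up. Found in one toolbox bay: the bay for its kind.
- metal1: Metal trimming tool, 150 mm long, about 60 g: aluminium handle 13 mm thick, 100 mm long (x = -75 to +25 mm; does not roll), flat pear-shaped steel loop up to 32 mm wide at the +x end. Origin under the middle of its overall length at its underside; balances at x = -16 mm; z up. Lies on the table to the robot's right; may be absent.
- metal2: Metal trimming tool, 150 mm long, about 60 g: aluminium handle 13 mm thick, 100 mm long (x = -75 to +25 mm; does not roll), flat pear-shaped steel loop up to 32 mm wide at the +x end. Origin under the middle of its overall length at its underside; balances at x = -16 mm; z up. Lies on the table to the robot's right; may be absent.
- metal3: Metal trimming tool, 150 mm long, about 60 g: aluminium handle 13 mm thick, 100 mm long (x = -75 to +25 mm; does not roll), flat pear-shaped steel loop up to 32 mm wide at the +x end. Origin under the middle of its overall length at its underside; balances at x = -16 mm; z up. Lies on the table to the robot's right; may be absent.
- beaker0: Blue plastic stacking beaker, 80 mm tall, about 90 g: body 39 mm across at the foot, 54 mm at 50 mm height, then a straight collar 66 mm outside, 59 mm inside, up to the rim. Nested, its collar rests on the rim of the one below, 30 mm higher, with 1.5 mm side play. Origin: centre of the underside, z up. Stands on the bat: the foot of the stack.
- beaker1: Blue plastic stacking beaker, 80 mm tall, about 90 g: body 39 mm across at the foot, 54 mm at 50 mm height, then a straight collar 66 mm outside, 59 mm inside, up to the rim. Nested, its collar rests on the rim of the one below, 30 mm higher, with 1.5 mm side play. Origin: centre of the underside, z up. Stands loose on the table to the robot's left; may be absent.
- beaker2: Blue plastic stacking beaker, 80 mm tall, about 90 g: body 39 mm across at the foot, 54 mm at 50 mm height, then a straight collar 66 mm outside, 59 mm inside, up to the rim. Nested, its collar rests on the rim of the one below, 30 mm higher, with 1.5 mm side play. Origin: centre of the underside, z up. Stands loose on the table to the robot's left; may be absent.
- beaker3: Blue plastic stacking beaker, 80 mm tall, about 90 g: body 39 mm across at the foot, 54 mm at 50 mm height, then a straight collar 66 mm outside, 59 mm inside, up to the rim. Nested, its collar rests on the rim of the one below, 30 mm higher, with 1.5 mm side play. Origin: centre of the underside, z up. Stands loose on the table to the robot's left; may be absent.
- clay_pot: Bystander: freshly built oval clay pot on its slab, slab 125 by 105 mm, 103 mm tall. Origin at the centre of its underside.
- glaze_jar: Bystander: amber glass glaze jar with a white cap, 76 mm across, 110 mm tall. Origin at the centre of its underside.

How it is judged (in metres and radians):
On the way, in this order (a step that is already met when the one before it is completed fails the run):
1. every tool lies in the bay of its kind, the lid still open (x of wood0 in the frame of toolbox between -0.1 and 0.1 m and z of wood0 in the frame of toolbox between 0 and 0.052 m and x of wood1 in the frame of toolbox between -0.1 and 0.1 m and z of wood1 in the frame of toolbox between 0 and 0.052 m and x of wood2 in the frame of toolbox between -0.1 and 0.1 m and z of wood2 in the frame of toolbox between 0 and 0.052 m and x of wood3 in the frame of toolbox between -0.1 and 0.1 m and z of wood3 in the frame of toolbox between 0 and 0.052 m and x of metal0 in the frame of toolbox between -0.1 and 0.1 m and z of metal0 in the frame of toolbox between 0 and 0.052 m and x of metal1 in the frame of toolbox between -0.1 and 0.1 m and z of metal1 in the frame of toolbox between 0 and 0.052 m and x of metal2 in the frame of toolbox between -0.1 and 0.1 m and z of metal2 in the frame of toolbox between 0 and 0.052 m and x of metal3 in the frame of toolbox between -0.1 and 0.1 m and z of metal3 in the frame of toolbox between 0 and 0.052 m and ((y of wood0 in the frame of toolbox between 0.003 and 0.108 m and y of wood1 in the frame of toolbox between 0.003 and 0.108 m and y of wood2 in the frame of toolbox between 0.003 and 0.108 m and y of wood3 in the frame of toolbox between 0.003 and 0.108 m and y of metal0 in the frame of toolbox between -0.108 and -0.003 m and y of metal1 in the frame of toolbox between -0.108 and -0.003 m and y of metal2 in the frame of toolbox between -0.108 and -0.003 m and y of metal3 in the frame of toolbox between -0.108 and -0.003 m) or (y of metal0 in the frame of toolbox between 0.003 and 0.108 m and y of metal1 in the frame of toolbox between 0.003 and 0.108 m and y of metal2 in the frame of toolbox between 0.003 and 0.108 m and y of metal3 in the frame of toolbox between 0.003 and 0.108 m and y of wood0 in the frame of toolbox between -0.108 and -0.003 m and y of wood1 in the frame of toolbox between -0.108 and -0.003 m and y of wood2 in the frame of toolbox between -0.108 and -0.003 m and y of wood3 in the frame of toolbox between -0.108 and -0.003 m)) and value of joint lid above 0.9 rad), for 0.2 s.
2. the lid is shut on the sorted tools (x of wood0 in the frame of toolbox between -0.1 and 0.1 m and z of wood0 in the frame of toolbox between 0 and 0.052 m and x of wood1 in the frame of toolbox between -0.1 and 0.1 m and z of wood1 in the frame of toolbox between 0 and 0.052 m and x of wood2 in the frame of toolbox between -0.1 and 0.1 m and z of wood2 in the frame of toolbox between 0 and 0.052 m and x of wood3 in the frame of toolbox between -0.1 and 0.1 m and z of wood3 in the frame of toolbox between 0 and 0.052 m and x of metal0 in the frame of toolbox between -0.1 and 0.1 m and z of metal0 in the frame of toolbox between 0 and 0.052 m and x of metal1 in the frame of toolbox between -0.1 and 0.1 m and z of metal1 in the frame of toolbox between 0 and 0.052 m and x of metal2 in the frame of toolbox between -0.1 and 0.1 m and z of metal2 in the frame of toolbox between 0 and 0.052 m and x of metal3 in the frame of toolbox between -0.1 and 0.1 m and z of metal3 in the frame of toolbox between 0 and 0.052 m and ((y of wood0 in the frame of toolbox between 0.003 and 0.108 m and y of wood1 in the frame of toolbox between 0.003 and 0.108 m and y of wood2 in the frame of toolbox between 0.003 and 0.108 m and y of wood3 in the frame of toolbox between 0.003 and 0.108 m and y of metal0 in the frame of toolbox between -0.108 and -0.003 m and y of metal1 in the frame of toolbox between -0.108 and -0.003 m and y of metal2 in the frame of toolbox between -0.108 and -0.003 m and y of metal3 in the frame of toolbox between -0.108 and -0.003 m) or (y of metal0 in the frame of toolbox between 0.003 and 0.108 m and y of metal1 in the frame of toolbox between 0.003 and 0.108 m and y of metal2 in the frame of toolbox between 0.003 and 0.108 m and y of metal3 in the frame of toolbox between 0.003 and 0.108 m and y of wood0 in the frame of toolbox between -0.108 and -0.003 m and y of wood1 in the frame of toolbox between -0.108 and -0.003 m and y of wood2 in the frame of toolbox between -0.108 and -0.003 m and y of wood3 in the frame of toolbox between -0.108 and -0.003 m)) and value of joint lid below 0.04 rad), for 0.2 s.
At the end, for the whole second after the job is handed in: Wooden tools all in one bay, metal ones all in the other (as those found there), lid shut within 0.04 rad; beakers upright (0.1 rad), nested on beaker0, centred within 12 mm, each seated 30 mm (-4/+5) above the last; beaker0 on the bat within 40 mm of its centre; all at rest (all of step 2 and angle between each of beaker0, beaker1, beaker2, beaker3's own z axis and vertical below 0.1 rad and horizontal distance between beaker0 and bat below 0.04 m and z of beaker0 in the frame of bat between 0.009 and 0.016 m and horizontal distance between each of beaker1, beaker2, beaker3 and beaker0 below 0.012 m and (z of beaker1 in the frame of beaker0 between 0.026 and 0.035 m or z of beaker1 in the frame of beaker0 between 0.056 and 0.065 m or z of beaker1 in the frame of beaker0 between 0.086 and 0.095 m) and (z of beaker2 in the frame of beaker0 between 0.026 and 0.035 m or z of beaker2 in the frame of beaker0 between 0.056 and 0.065 m or z of beaker2 in the frame of beaker0 between 0.086 and 0.095 m) and (z of beaker3 in the frame of beaker0 between 0.026 and 0.035 m or z of beaker3 in the frame of beaker0 between 0.056 and 0.065 m or z of beaker3 in the frame of beaker0 between 0.086 and 0.095 m) and linear speed of each of wood1, wood2, wood3, metal1, metal2, metal3, beaker0, beaker1, beaker2, beaker3 below 0.02 m/s); the robot touches nothing.
It fails at once if the fresh clay pot is shifted more than 20 mm or tipped (distance of clay_pot from where it was at the start of the episode above 0.02 m or angle between clay_pot's own z axis and vertical above 0.2 rad).
It fails at once if the glaze jar is shifted more than 30 mm or tipped (distance of glaze_jar from where it was at the start of the episode above 0.03 m or angle between glaze_jar's own z axis and vertical above 0.3 rad).
Of wood1, wood2, wood3 only 1 to 3 are there at a start; the rules pass over those that are not, and their reading is None.
Of metal1, metal2, metal3 only 2 to 3 are there at a start; the rules pass over those that are not, and their reading is None.
Of beaker1, beaker2, beaker3 only 2 to 3 are there at a start; the rules pass over those that are not, and their reading is None.
At some moment in a run one of wood1, wood2, wood3, metal1, metal2, metal3 may be knocked a few centimetres aside while the robot is not near it.
It also fails if it takes over 210 s, if anything falls off the work surface, if the arm or the gripper's body presses on something with over 40 N, if the wrist force passes 120 N, or if a joint passes its speed limit or range.

## Working session

There is one attempt and no reset: what is moved stays moved. The work goes in short steps, Python scripts to look and compute and a tool call to move; the robot and the scene stay as the last step left them, time stands still between calls to the robot, and variables do not carry over. Pictures are saved under pics/ and viewed, and the job is handed in when it is done.

Besides the shell and the picture viewer there is one more tool, called after "Call:" in YAML: its name, and indented under it one key for each argument. play_rows: Moves the arm, as the interface text tells. Its arguments: {"type":"object","properties":{"targets":{"type":"array"},"jaw":{"type":"number"},"force":{"type":"number"}},"required":["targets"]}

```bash
ls; mkdir -p pics; python3 - <<'E'
from cell import robot
import cv2
print(robot.get_state())
for n in("scene","top"):
    im=robot.get_image(n); cv2.imwrite(f"pics/{n}0.png",im[:,:,::-1]); print(robot.calibration(n))
E
```

```text
pics
{'time': 0.0, 'joints': array([-1.31909048e+00,  2.45823069e-01,  1.55899796e+00, -2.60969854e-05,
        1.33868850e+00, -1.74109747e-01]), 'qd': array([-2.97747275e-04,  6.94239778e-04,  3.77956145e-04,  5.50593015e-04,
        1.06086825e-04,  2.13542117e-05]), 'effort': array([-1.50385684e-03, -4.15832841e+01, -3.14608383e+01,  6.83488534e-02,
        3.32352903e-02, -1.54277018e-04]), 'tcp_pos': array([ 268.33327889, -591.37178339,  204.34823665]), 'orientation': array([ 9.77419536e-01,  2.11305778e-01, -4.98623837e-05, -9.57225407e-04]), 'ft_force': array([-0.03763724,  0.57400918,  0.46550944]), 'ft_torque': array([-0.02969346, -0.00187939,  0.01163789]), 'gripper_width': 0.9991107419071359}
{'vfov': 47.86356628991311, 'cx': 287.6848573606213, 'cy': 211.63834006093103, 'R': array([[ 0.98461512,  0.17461492,  0.00653411],
       [ 0.11420042, -0.61474797, -0.78041219],
       [-0.13225478,  0.76915185, -0.62523125]]), 't': array([-563.47910225,  -13.21371702, 1390.71646315])}
{'vfov': 52.09820921170348, 'cx': 277.09729759205163, 'cy': 211.59685567698986, 'R': array([[ 0.01371772, -0.99983039, -0.01228916],
       [-0.99829665, -0.0129976 , -0.05687577],
       [ 0.05670639,  0.01304843, -0.99830563]]), 't': array([   5.89567023,  561.80867563, 1190.63318769])}
```

View pics/scene0.png

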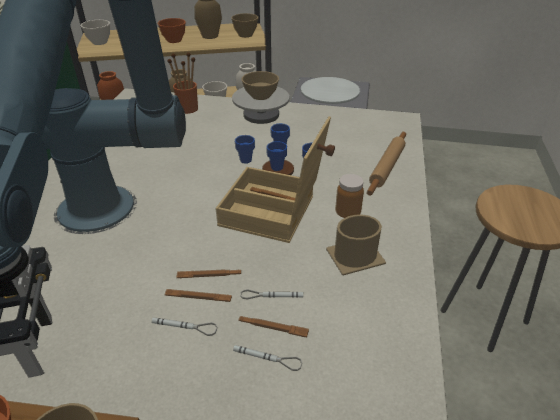

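View pics/top0.png

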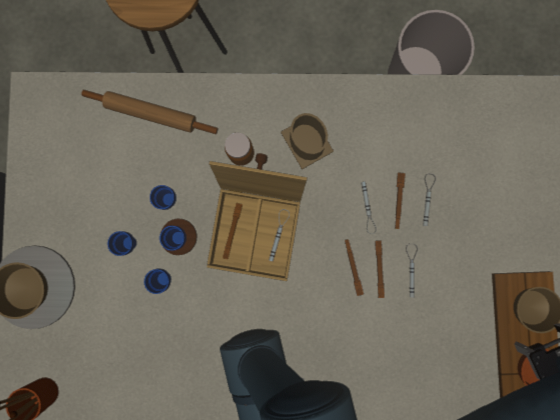

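```bash
cat > h.py <<'E'
import numpy as np, cv2
from cell import robot
from scipy.spatial.transform import Rotation as Rn
def cal(n):
    c=robot.calibration(n); f=210/np.tan(np.radians(c['vfov']/2)); return c,f
def ray(n,uv,z):
    c,f=cal(n); uv=np.atleast_2d(uv).astype(float)
    d=np.c_[(uv[:,0]-c['cx'])/f,(uv[:,1]-c['cy'])/f,np.ones(len(uv))]
    R=np.array(c['R']);t=np.array(c['t']); o=-R.T@t; w=d@R
    s=(z-o[2])/w[:,2]; return o+w*s[:,None]
def proj(n,X):
    c,f=cal(n); p=np.atleast_2d(X)@np.array(c['R']).T+np.array(c['t']); return np.c_[c['cx']+f*p[:,0]/p[:,2],c['cy']+f*p[:,1]/p[:,2]]
def st():
    s=robot.get_state(); print('t',round(s['time'],2),'tcp',np.round(s['tcp_pos'],1),'yawj',np.round(yaw(s),1),'w',round(s['gripper_width'],3),'F',np.round(s['ft_force'],1)); return s
def yaw(s): # direction (deg) of tool y axis in world xy
    R=Rn.from_quat(s['orientation']).as_matrix(); return np.degrees(np.arctan2(R[1,1],R[0,1]))
def snap(n,name):
    im=robot.get_image(n); cv2.imwrite(f'pics/{name}.png',im[:,:,::-1]); return im
E
python3 - <<'E'
from h import *
s=st(); print(Rn.from_quat(s['orientation']).as_matrix().round(3))
im=snap('top','a')
for th,z in(('wood0',6),('metal0',6)):
    for d in robot.cut_out(th,'top'):
        m=d['mask']; v,u=np.nonzero(m); 
        P=ray('top',np.c_[u,v],z)[:,:2]; c=P.mean(0); w,V=np.linalg.eigh(np.cov((P-c).T)); a=V[:,1]; q=(P-c)@a; r=(P-c)@V[:,0]
        mid=c+a*(q.max()+q.min())/2
        print(th,round(d['p'],2),d['rect'],len(u),'c',c.round(0),'mid',mid.round(0),'ang',round(np.degrees(np.arctan2(a[1],a[0]))%180,1),'L',round(np.ptp(q)),'skew',round(((q-q.mean())**3).mean()/q.std()**3,2))
for th,z in(('beaker0',80),('clay_pot',100),('glaze_jar',110),('toolbox',65),('bat',12),('lid',0)):
    for d in robot.cut_out(th,'top'):
        r=d['rect']; print(th,round(d['p'],2),r,d['mask'].sum(),ray('top',[(r[0]+r[2])/2,(r[1]+r[3])/2],z).round(0))
for th,z in(('beaker0',0),('clay_pot',0),('toolbox',0),('bat',0),('lid_hinge',65),('wood0',0),('metal0',0)):
    for d in robot.pinpoint(th,'top'):
        print('pp',th,round(d['p'],2),np.round(d['position'],1),ray('top',d['position'],z).round(0))
E
```

```text
t 0.1 tcp [ 268.4 -591.4  204.5] yawj -65.6 w 1.004 F [0.7 0.7 0.9]
[[ 0.911  0.413 -0.   ]
 [ 0.413 -0.911  0.002]
 [ 0.    -0.002 -1.   ]]
wood0 0.79 [224.9, 203.2, 241.2, 257.6] 312 c [511. 139.] mid [508. 139.] ang 166.5 L 157 skew 0.1
wood0 0.75 [343.9, 238.7, 363.1, 296.8] 310 c [ 401. -205.] mid [ 409. -203.] ang 13.8 L 155 skew -0.22
wood0 0.65 [395.0, 170.0, 402.9, 227.1] 320 c [ 607. -332.] mid [ 599. -331.] ang 175.5 L 157 skew 0.2
wood0 0.54 [376.8, 243.4, 385.7, 295.3] 346 c [ 404. -277.] mid [ 406. -276.] ang 3.1 L 159 skew -0.06
metal0 0.75 [407.8, 258.9, 416.3, 296.1] 171 c [ 374. -367.] mid [ 381. -367.] ang 179.6 L 100 skew -0.33
metal0 0.74 [420.3, 186.0, 434.8, 228.3] 188 c [ 587. -410.] mid [ 587. -410.] ang 173.5 L 115 skew 0.01
metal0 0.44 [269.1, 226.5, 282.3, 260.7] 168 c [476.  15.] mid [475.  15.] ang 164.8 L 97 skew 0.04
metal0 0.4 [376.3, 243.8, 387.7, 296.1] 376 c [ 408. -277.] mid [ 407. -277.] ang 3.0 L 159 skew 0.05
beaker0 0.82 [108.3, 233.5, 137.8, 256.9] 584 [[463. 421.  80.]]
beaker0 0.74 [147.8, 268.2, 174.5, 295.5] 544 [[368. 317.  80.]]
beaker0
[... 712 characters left out ...]
24.   0.]]
pp beaker0 0.56 [170.3 198.7] [[596. 320.   0.]]
pp beaker0 0.5 [231.4 230.5] [[507. 143.   0.]]
pp clay_pot 0.56 [306.  139.5] [[771. -67.   0.]]
pp toolbox 0.75 [253.8 229.9] [[510.  79.   0.]]
pp bat 0.91 [175.  235.8] [[490. 303.   0.]]
pp lid_hinge 0.87 [260.6 197.6] [[596.  58.  65.]]
pp wood0 0.75 [233.  231.3] [[505. 138.   0.]]
pp wood0 0.71 [382.  268.8] [[ 405. -284.    0.]]
pp wood0 0.71 [395.5 203.2] [[ 591. -322.    0.]]
pp wood0 0.54 [352.5 268.3] [[ 405. -201.    0.]]
pp metal0 0.77 [366.1 207.5] [[ 578. -239.    0.]]
pp metal0 0.62 [409.  268.2] [[ 408. -360.    0.]]
pp metal0 0.61 [279.6 235.7] [[494.   6.   0.]]
pp metal0 0.61 [424.5 202.2] [[ 595. -404.    0.]]
```

```bash
python3 - <<'E'
import cv2
im=cv2.imread('pics/a.png')
cv2.imwrite('pics/a_tools.png',cv2.resize(im[160:310,335:450],None,fx=5,fy=4.0*1.25*0.79,interpolation=2) if 0 else cv2.resize(im[165:305,335:450],None,fx=4,fy=4,interpolation=2))
cv2.imwrite('pics/a_box.png',cv2.resize(im[145:295,95:315],None,fx=3.6,fy=3.6,interpolation=2))
E
```

```text
(no output)
```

View pics/a_tools.png

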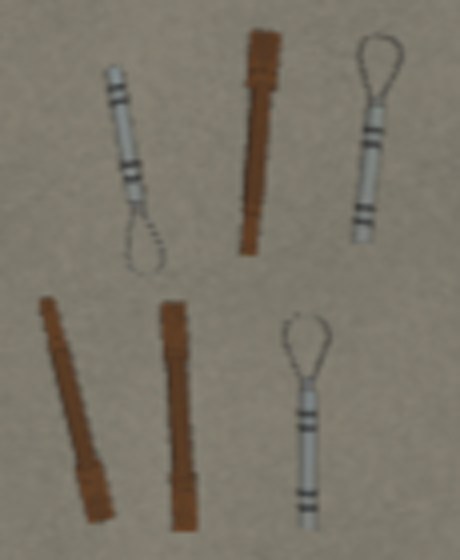

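View pics/a_box.png

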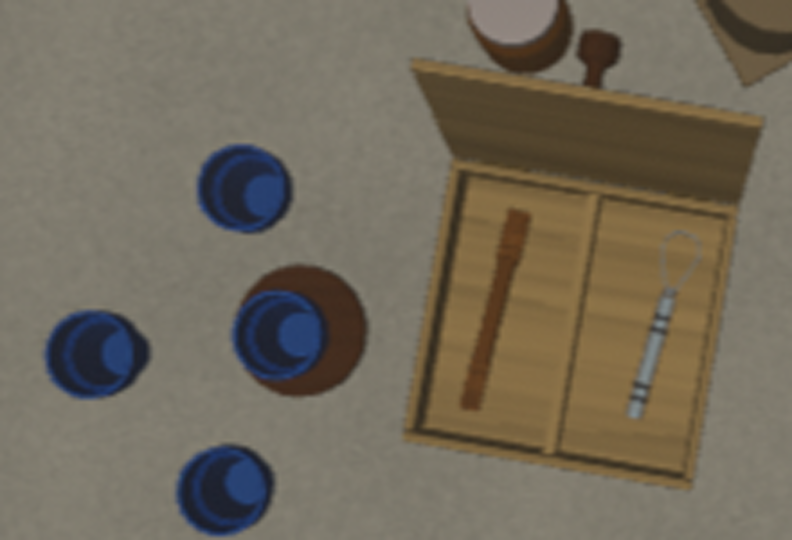

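```bash
cat >> h.py <<'E'
from scipy.optimize import minimize
def circ(x,y,z,d,n=40):
    a=np.linspace(0,2*np.pi,n,endpoint=False); return np.c_[x+d/2*np.cos(a),y+d/2*np.sin(a),np.full(n,z)]
def bluemask(im):
    hsv=cv2.cvtColor(im,cv2.COLOR_RGB2HSV); return (hsv[:,:,0]>105)&(hsv[:,:,0]<130)&(hsv[:,:,1]>110)
def beaker_hull(cam,x,y,z0):
    P=np.vstack([circ(x,y,z0,39),circ(x,y,z0+50,66),circ(x,y,z0+80,66)])
    return cv2.convexHull(proj(cam,P).astype(np.float32))[:,0]
def hullmask(h,S=8):
    m=np.zeros((420*1,560),np.uint8)
    return m
def fit_blob(cam,mask,z0,x0,y0):
    # match area centroid of blob with hull centroid
    lab=mask.astype(np.uint8); v,u=np.nonzero(lab); c=np.array([u.mean(),v.mean()])
    def g(p):
        h=beaker_hull(cam,p[0],p[1],z0); M=cv2.moments(h); return np.array([M['m10']/M['m00'],M['m01']/M['m00']])
    r=minimize(lambda p:((g(p)-c)**2).sum(),[x0,y0],method='Nelder-Mead',options=dict(xatol=.1,fatol=1e-6)); 
    A=cv2.contourArea(beaker_hull(cam,*r.x,z0)); return r.x,len(u),A
def woodmask(im):
    a=im.astype(int); return (a[:,:,0]-a[:,:,2]>30)&(a[:,:,0]<150)
def axis(P):
    c=P.mean(0); w,V=np.linalg.eigh(np.cov((P-c).T)); a=V[:,1]; a=a*np.sign(a[0]); q=(P-c)@a
    return c+a*(q.max()+q.min())/2,np.degrees(np.arctan2(a[1],a[0])),np.ptp(q)
def tools(im,z=6,box=(150,335,310,450)):
    r0,c0,r1,c1=box
    out={}
    a=im.astype(int)
    tab=np.median(a[r0:r1,c0:c1].reshape(-1,3),0)
    wm=np.zeros(a.shape[:2],bool); wm[r0:r1,c0:c1]=(a[:,:,0]-a[:,:,2]>(tab[0]-tab[2])+22)[r0:r1,c0:c1]
    mm=np.zeros(a.shape[:2],bool); mm[r0:r1,c0:c1]=((a[:,:,2]-tab[2]>14)&(a[:,:,2]-a[:,:,0]>tab[2]-tab[0]+12))[r0:r1,c0:c1]
    for nm,m in(('wood',wm),('metal',mm)):
        m=cv2.morphologyEx(m.astype(np.uint8),cv2.MORPH_CLOSE,np.ones((9,9) if nm=='metal' else (3,3),np.uint8))
        n,l,s,_=cv2.connectedComponentsWithStats(m)
        for i in range(1,n):
            if s[i,4]<60: continue
            v,u=np.nonzero(l==i); mid,ang,L=axis(ray('top',np.c_[u,v],z)[:,:2]); print(nm,'area',s[i,4],'mid',mid.round(1),'ang',round(ang,1),'L',round(L,1))
E
python3 - <<'E'
from h import *
im=cv2.imread('pics/a.png')[:,:,::-1]
tools(im)
C=ray('top',[[207.5,267.2],[287.2,280.3],[299.7,201.9],[221.4,190]],65)[:,:2]
print(C.round(1),[np.linalg.norm(C[i]-C[(i+1)%4]).round(1) for i in range(4)])
M=np.array([[-107.5,110],[-107.5,-110],[107.5,-110],[107.5,110]])
c=C.mean(0); H=M.T@(C-c); U,S,Vt=np.linalg.svd(H); R=Vt.T@U.T; print('box',c.round(1),np.degrees(np.arctan2(R[1,0],R[0,0])),(C-c-M@R.T).round(1))
bm=bluemask(im).astype(np.uint8); n,l,s,_=cv2.connectedComponentsWithStats(bm)
for i in range(1,n):
    if s[i,4]>100:
        z0=12 if abs(s[i,0]-161)<8 else 0
        r=ray('top',[s[i,0]+s[i,2]/2,s[i,1]+s[i,3]/2],80)[0]; print('bk',s[i],z0,fit_blob('top',l==i,z0,r[0],r[1]))
im=snap('scene','s1')
bm=bluemask(im).astype(np.uint8); n,l,s,_=cv2.connectedComponentsWithStats(bm)
for i in range(1,n):
    if s[i,4]>60:
        r=ray('scene',[s[i,0]+s[i,2]/2,s[i,1]+s[i,3]/2],45)[0]; print('bk',s[i],fit_blob('scene',l==i,12 if s[i,0]>262 and s[i,0]<272 and s[i,1]>135 else 0,r[0],r[1]))
E
```

```text
wood area 239 mid [ 598.6 -330.4] ang -4.3 L 157.3
wood area 238 mid [ 409.4 -201.8] ang 14.3 L 157.3
wood area 253 mid [ 405.2 -275.4] ang 3.2 L 156.6
[[407.2 197.2]
 [375.6 -16.7]
 [585.9 -47.8]
 [615.5 164.3]] [np.float64(216.3), np.float64(212.6), np.float64(214.2), np.float64(210.8)]
box [496.   74.3] -8.433048810330108 [[ 1.4 -1.6]
 [ 2.   2.1]
 [-0.4  2.5]
 [-3.  -3. ]]
bk [150 186  24  23 321] 0 (array([594.76751262, 321.33048569]), 321, 540.3689951481065)
bk [160 226  25  24 374] 12 (array([486.70614938, 288.61336489]), 374, 550.4265967211686)
bk [108 232  24  23 294] 0 (array([470.11286034, 432.20167055]), 294, 581.4062609605608)
bk [144 269  25  25 339] 0 (array([370.77800252, 330.36291035]), 339, 562.280933632981)
bk [267 124  23  47 665] (array([475.29140429, 363.23730624]), 665, 466.38164760824293)
bk [235 136  19  26 213] (array([368.50308213, 341.43458628]), 213, 469.6604576081736)
```

```bash
python3 - <<'E'
from h import *
im=cv2.imread('pics/a.png')[:,:,::-1].astype(int)
print(im[207,361:374].tolist()); print(im[190,420:436].tolist()); print(im[240:244,108:140:3].tolist()[0])
print(im[280,405:420].tolist())
E
```

```text
[[130, 125, 112], [130, 125, 112], [128, 124, 111], [114, 110, 99], [96, 94, 89], [110, 112, 108], [124, 127, 124], [119, 122, 120], [105, 106, 101], [114, 111, 100], [130, 126, 113], [133, 128, 115], [132, 126, 114]]
[[126, 121, 109], [128, 123, 110], [128, 123, 111], [126, 122, 110], [127, 123, 110], [128, 124, 111], [114, 109, 98], [90, 87, 81], [97, 97, 93], [105, 105, 100], [103, 101, 93], [116, 112, 101], [128, 123, 110], [127, 122, 110], [126, 122, 109], [126, 121, 108]]
[[53, 66, 92], [33, 36, 47], [33, 50, 91], [31, 36, 50], [33, 37, 51], [33, 45, 73], [39, 64, 112], [38, 62, 110], [31, 36, 50], [41, 43, 52], [124, 120, 108]]
[[126, 122, 109], [128, 123, 110], [126, 122, 109], [126, 122, 109], [117, 114, 104], [104, 105, 101], [120, 124, 122], [125, 130, 129], [115, 117, 113], [115, 113, 103], [127, 123, 110], [127, 122, 110], [124, 120, 108], [124, 121, 107], [126, 122, 109]]
```

```bash
cat >> h.py <<'E'
def bluemask(im):
    a=im.astype(int); return (a[:,:,2]-a[:,:,0]>5)
def metals(im,z=6,box=(150,335,310,450)):
    r0,c0,r1,c1=box; a=im.astype(int); m=np.zeros(a.shape[:2],np.uint8)
    m[r0:r1,c0:c1]=(a[:,:,0]-a[:,:,2]<8)[r0:r1,c0:c1]
    m=cv2.morphologyEx(m,cv2.MORPH_CLOSE,np.ones((7,5),np.uint8))
    n,l,s,_=cv2.connectedComponentsWithStats(m)
    for i in range(1,n):
        if s[i,4]<60: continue
        v,u=np.nonzero(l==i); mid,ang,L=axis(ray('top',np.c_[u,v],z)[:,:2]); print('metal area',s[i,4],'mid',mid.round(1),'ang',round(ang,1),'L',round(L,1))
def beakers(im,cam,zf,thr=150):
    bm=bluemask(im).astype(np.uint8); bm=cv2.morphologyEx(bm,cv2.MORPH_OPEN,np.ones((3,3),np.uint8)); n,l,s,_=cv2.connectedComponentsWithStats(bm)
    for i in range(1,n):
        if s[i,4]>thr:
            m=(l==i).astype(np.uint8); cs,_=cv2.findContours(m,0,2); h=cv2.convexHull(max(cs,key=len)); m=cv2.fillConvexPoly(np.zeros_like(m),h,1)
            z0=zf(s[i]); r=ray(cam,[s[i,0]+s[i,2]/2,s[i,1]+s[i,3]/2],45)[0]; p,A,B=fit_blob(cam,m>0,z0,r[0],r[1]); print(cam,s[i][:4],z0,p.round(1),A,round(B))
E
python3 - <<'E'
from h import *
im=cv2.imread('pics/a.png')[:,:,::-1]
metals(im)
beakers(im,'top',lambda s:12 if abs(s[0]-161)<6 else 0)
im=cv2.imread('pics/s1.png')[:,:,::-1]
beakers(im,'scene',lambda s:0)
E
```

```text
metal area 147 mid [ 602.5 -237.1] ang 9.7 L 100.2
metal area 156 mid [ 580.6 -408.8] ang -6.5 L 103.4
metal area 145 mid [ 382.6 -364.9] ang -0.2 L 102.9
top [149 185  27  25] 0 [594.2 324.5] 537 541
top [159 226  27  25] 12 [484.7 291.5] 543 551
top [107 231  29  25] 0 [468.8 433.3] 574 582
top [144 269  27  25] 0 [369.  332.3] 550 563
top [257 337  26  21] 0 [202.1  22.7] 306 567
top [221 344 135  76] 0 [91.9  2.2] 6615 610
top [490 376  70  44] 0 [  65.9 -667.8] 1958 822
scene [  0   0 182 268] 0 [-277.2  424.5] 38863 430
scene [266 123  24  48] 0 [472.9 366.4] 893 465
scene [235 135  20  29] 0 [369.4 330.3] 475 475
```

Call:
play_rows:
  targets:
    - [[2.46,4.53,-2.4,0,0,-5],[2.46,4.53,-2.4,0,0,-5],[2.46,4.53,-2.4,0,0,-5],[2.46,4.53,-2.4,0,0,-5],[2.48,4.52,-2.4,0,0,-4.6],[0,0,-4,0,0,0],[0,0,0,0,0,0]]
  jaw: 0.1
  force: 25

```text
time: 1.82
tcp_pos: [390.4, -363.0, 42.8]
orientation: [1.0, -0.001, -0.002, -0.003]
ft_force: [0.5, 0.4, 0.6]
gripper_width: 0.544
```

```bash
python3 - <<'E'
from h import *
s=st(); print(s['joints'].round(2))
im=snap('top','b'); im=im.copy(); metals(im); tools(im); snap('scene','bs')
E
```

```text
t 1.82 tcp [ 390.4 -363.    42.8] yawj -90.1 w 0.544 F [0.5 0.4 0.6]
[-0.96  0.19  1.95 -0.    1.01  0.61]
metal area 143 mid [ 602.4 -237. ] ang 9.7 L 100.2
metal area 153 mid [ 580.7 -408.7] ang -6.4 L 103.0
metal area 2368 mid [ 361.2 -399. ] ang -84.0 L 158.1
wood area 241 mid [ 598.6 -330.4] ang -4.3 L 157.3
wood area 243 mid [ 409.4 -202. ] ang 14.3 L 157.3
wood area 261 mid [ 405.2 -275.5] ang 3.2 L 156.6
```

View pics/b.png

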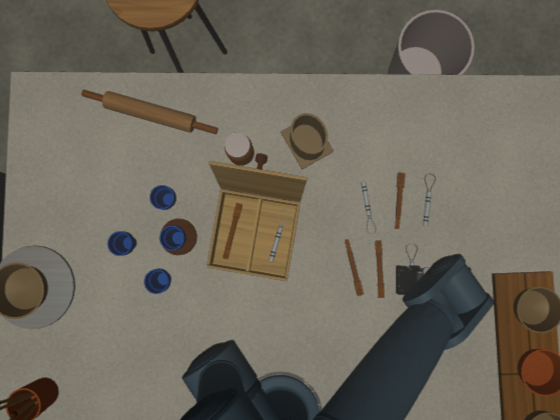

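Call:
play_rows:
  targets:
    - [[0.1,-0.2,-2.0,0,0,0],[0,0,-1.9,0,0,0],[0,0,0,0,0,0]]

```text
time: 2.3
tcp_pos: [392.0, -367.3, 5.7]
orientation: [1.0, -0.002, -0.001, -0.001]
ft_force: [0.0, 0.0, 0.3]
gripper_width: 0.552
```

Call:
play_rows:
  targets:
    - [[0,0,0,0,0,0],[0,0,0,0,0,0],[0,0,0,0,0,0],[0,0,0,0,0,0]]
  jaw: -1

```text
time: 2.8
tcp_pos: [392.8, -367.5, 6.7]
orientation: [1.0, -0.002, 0.0, 0.0]
ft_force: [-0.2, 1.3, 1.3]
gripper_width: 0.159
```

Call:
play_rows:
  targets:
    - [[0,0,5,0,0,0],[0,1,5,0,0,0],[1.04,5.0,1,0,0,-1],[1.04,5.0,0,0,0,-1],[1.04,5.0,0,0,0,-1],[1.04,5.0,0,0,0,-1],[1.04,5.0,0,0,0,-1],[1.04,5.0,0,0,0,-1],[1.04,5.0,0,0,0,-1],[1.04,5.0,0,0,0,-1.2],[0,0.4,0,0,0,0],[0,0,0,0,0,0]]

```text
time: 4.3
tcp_pos: [475.6, 46.4, 116.3]
orientation: [0.997, -0.073, -0.0, 0.0]
ft_force: [-0.5, -0.8, -0.4]
gripper_width: 0.131
```

```bash
python3 - <<'E'
from h import *
s=st();st();snap('top','c'); im=snap('scene','cs'); cv2.imwrite('pics/cs2.png',cv2.resize(im[80:350,150:400,::-1],None,fx=2.2,fy=2.2))
E
```

```text
t 4.3 tcp [475.6  46.4 116.3] yawj -98.4 w 0.131 F [-0.5 -0.8 -0.4]
t 4.3 tcp [475.6  46.4 116.3] yawj -98.4 w 0.131 F [-0.5 -0.8 -0.4]
```

View pics/cs2.png

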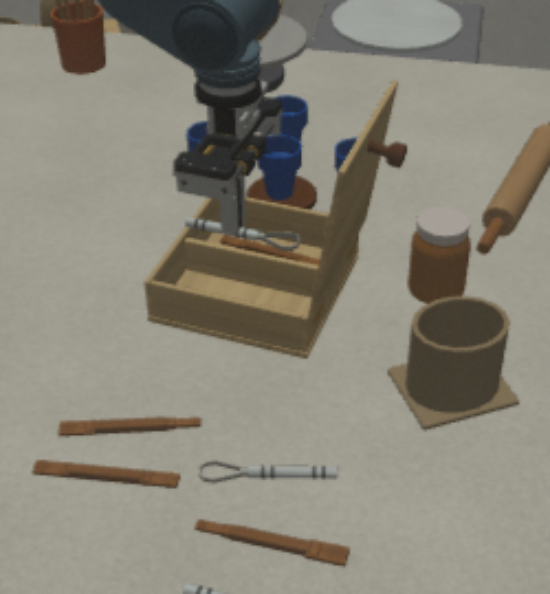

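View pics/c.png

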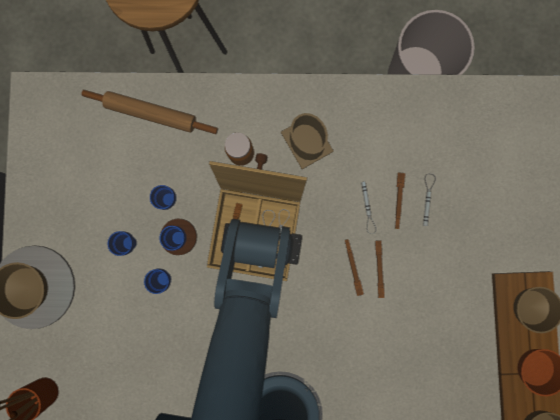

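Call:
play_rows:
  targets:
    - [[0,0,-4,0,0,0],[0,0,-4,0,0,0],[0,0,-1.7,0,0,0],[0,0,0,0,0,0]]

```text
time: 4.9
tcp_pos: [475.7, 45.7, 19.0]
orientation: [0.997, -0.074, -0.001, -0.0]
ft_force: [-0.7, -0.2, -0.6]
gripper_width: 0.135
```

Call:
play_rows:
  targets:
    - [[0,0,0,0,0,0],[0,0,0,0,0,0],[0,0,4,0,0,0],[0,0,5,0,0,0],[0,0,1,0,0,0]]
  jaw: -0.45

```text
time: 5.52
tcp_pos: [478.8, 46.2, 124.0]
orientation: [0.997, -0.073, 0.004, 0.0]
ft_force: [-0.9, 0.1, 0.2]
gripper_width: 0.276
```

Call:
play_rows:
  targets:
    - [[0,-5.6,0,0,0,3],[0,-5.6,0,0,0,3],[1,-5.6,0,0,0,3],[2.5,-5.6,-1,0,0,3],[4,-4,-2,0,0,3.1],[4.3,-2.1,-3,0,0,3],[0,0,-2,0,0,0],[0,0,0,0,0,0]]
  jaw: 0.1

```text
time: 6.52
tcp_pos: [591.6, -237.0, 36.6]
orientation: [0.996, 0.085, -0.002, -0.002]
ft_force: [-0.6, -0.4, 0.6]
gripper_width: 0.546
```

```bash
python3 - <<'E'
from h import *
s=st(); 
im=snap('top','d'); metals(im); tools(im); im=snap('scene','ds');  cv2.imwrite('pics/ds2.png',cv2.resize(im[140:380,150:400,::-1],None,fx=2.4,fy=2.4))
E
```

```text
t 6.53 tcp [ 591.6 -237.    36.6] yawj -80.3 w 0.546 F [-0.6 -0.4  0.6]
metal area 8823 mid [ 489.  -259.1] ang -21.8 L 445.4
```

View pics/ds2.png

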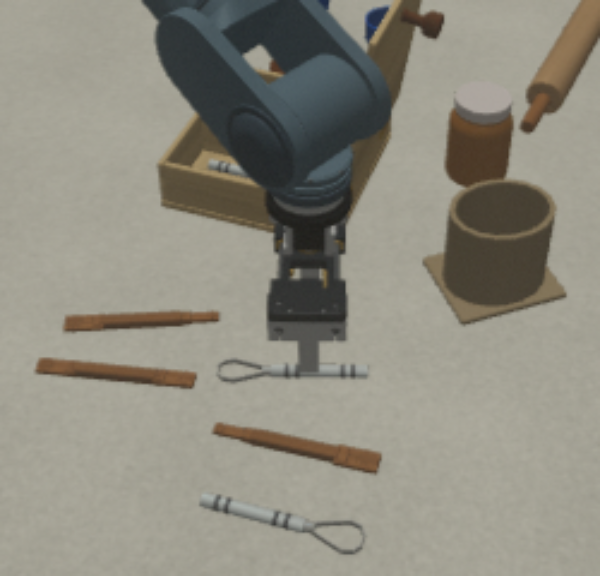

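View pics/d.png

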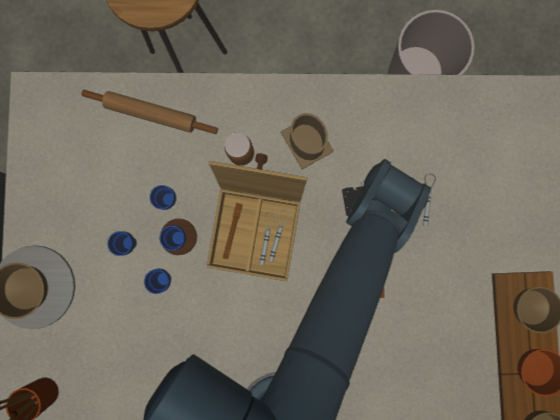

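Call:
play_rows:
  targets:
    - [[0.1,-0.1,-2.0,0,0,0],[0,0,-1.6,0,0,0],[0,0,0,0,0,0]]

```text
time: 7.0
tcp_pos: [593.7, -238.8, 1.7]
orientation: [0.996, 0.085, -0.001, -0.001]
ft_force: [0.7, 0.4, -1.4]
gripper_width: 0.551
```

Call:
play_rows:
  targets:
    - [[0,0,0,0,0,0],[0,0,0,0,0,0],[0,0,0,0,0,0],[0,0,0,0,0,0]]
  jaw: -1

```text
time: 7.5
tcp_pos: [595.0, -239.5, 3.7]
orientation: [0.996, 0.084, 0.0, -0.0]
ft_force: [-0.3, 0.7, -0.3]
gripper_width: 0.158
```

Call:
play_rows:
  targets:
    - [[-1,0,5,0,0,0],[-4,2,5,0,0,-3],[-4,5,1,0,0,-3],[0,5.5,0,0,0,-3],[0,5.5,0,0,0,-3],[0,5.5,0,0,0,-3],[0,3,0,0,0,-3.1],[0,0,0,0,0,0],[0,0,0,0,0,0]]

```text
time: 8.62
tcp_pos: [509.1, 21.6, 109.7]
orientation: [0.997, -0.073, 0.0, 0.0]
ft_force: [-0.0, -0.7, -0.9]
gripper_width: 0.131
```

Call:
play_rows:
  targets:
    - [[-0.3,0.4,-2,0,0,0],[0,0,-4,0,0,0],[0,0,-1.6,0,0,0],[0,0,0,0,0,0]]

```text
time: 9.12
tcp_pos: [505.3, 25.6, 32.8]
orientation: [0.997, -0.074, -0.001, -0.0]
ft_force: [0.0, 0.5, -0.2]
gripper_width: 0.129
```

Call:
play_rows:
  targets:
    - [[0,0,0,0,0,0],[0,0,0,0,0,0],[0,0,4,0,0,0],[0,0,5,0,0,0]]
  jaw: -0.5

```text
time: 9.62
tcp_pos: [505.5, 26.4, 124.7]
orientation: [0.997, -0.073, -0.001, -0.0]
ft_force: [0.7, -0.6, 0.3]
gripper_width: 0.249
```

Call:
play_rows:
  targets:
    - [[0,-5.45,0,0,0,0.5],[0,-5.45,0,0,0,0.5],[0,-5.45,0,0,0,0.5],[1,-5.45,0,0,0,0.4],[1.5,-5.45,0,0,0,0],[1.9,-5.45,-1,0,0,0],[2,-5.45,-2,0,0,0],[2,-5.45,-3,0,0,0],[0,0,-2.5,0,0,0],[0,0,0,0,0,0]]
  jaw: 0.1

```text
time: 10.88
tcp_pos: [587.7, -405.5, 37.4]
orientation: [0.998, -0.057, -0.002, -0.002]
ft_force: [-0.0, 0.5, 1.5]
gripper_width: 0.55
```

```bash
python3 - <<'E'
from h import *
s=st(); 
im=snap('top','e'); metals(im); tools(im); im2=snap('scene','es');  cv2.imwrite('pics/es2.png',cv2.resize(im2[140:380,150:400,::-1],None,fx=2.4,fy=2.4))
cv2.imwrite('pics/e2.png',cv2.resize(im[145:295,200:450,::-1],None,fx=3,fy=3))
E
```

```text
t 10.88 tcp [ 587.7 -405.5   37.4] yawj -96.5 w 0.55 F [-0.   0.5  1.5]
metal area 6104 mid [ 469.8 -403. ] ang -16.9 L 433.2
wood area 254 mid [ 598.7 -330.5] ang -4.4 L 157.5
wood area 148 mid [ 464.5 -317.1] ang 4.0 L 89.9
wood area 253 mid [ 409.4 -201.9] ang 14.4 L 157.3
```

View pics/es2.png

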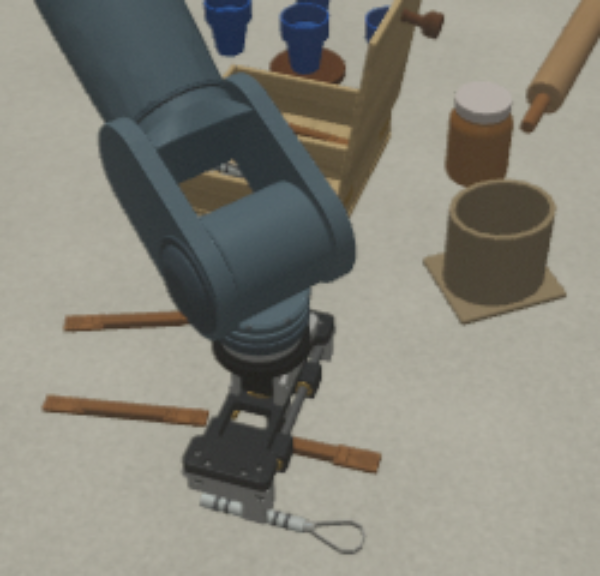

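View pics/e2.png

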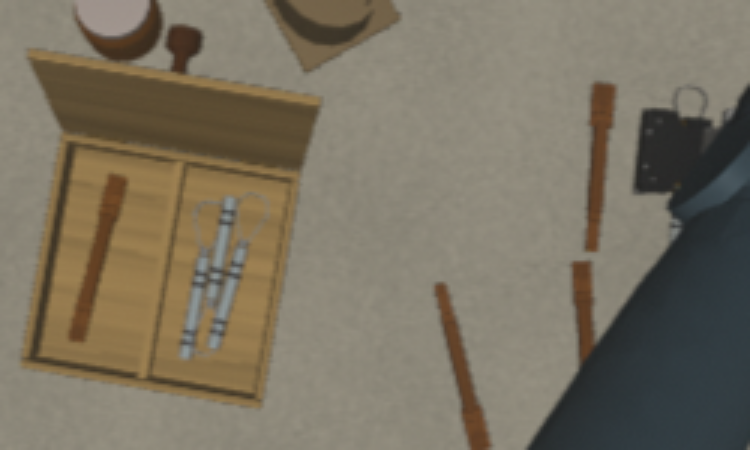

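Call:
play_rows:
  targets:
    - [[0.1,-0.3,-2.0,0,0,0],[0,0,-1.5,0,0,0],[0,0,0,0,0,0]]

```text
time: 11.35
tcp_pos: [589.0, -408.9, 2.6]
orientation: [0.998, -0.057, -0.002, -0.001]
ft_force: [-0.1, -0.5, -0.0]
gripper_width: 0.55
```

Call:
play_rows:
  targets:
    - [[0,0,0,0,0,0],[0,0,0,0,0,0],[0,0,0,0,0,0],[0,0,0,0,0,0]]
  jaw: -1

```text
time: 11.85
tcp_pos: [590.3, -410.4, 5.3]
orientation: [0.998, -0.057, 0.0, 0.0]
ft_force: [0.4, 0.4, 0.4]
gripper_width: 0.16
```

Call:
play_rows:
  targets:
    - [[0,0,5,0,0,0],[-3,1,5,0,0,0],[-3,5.1,1,0,0,-0.5],[-3,5.1,0,0,0,-0.5],[-3,5.1,0,0,0,-0.5],[0,5.1,0,0,0,-0.4],[0,5.1,0,0,0,0],[0,5.1,0,0,0,0],[0,5.1,0,0,0,0],[0,5.1,0,0,0,0],[0,0.1,0,0,0,0],[0,0,0,0,0,0]]

```text
time: 13.35
tcp_pos: [470.3, 8.3, 115.1]
orientation: [0.997, -0.073, 0.0, 0.0]
ft_force: [0.0, 0.1, 0.0]
gripper_width: 0.131
```

```bash
python3 - <<'E'
from h import *
s=st(); 
im=snap('top','f'); metals(im); tools(im)
cv2.imwrite('pics/f2.png',cv2.resize(im[145:320,200:450,::-1],None,fx=3,fy=3))
E
```

```text
t 13.35 tcp [470.3   8.3 115.1] yawj -98.4 w 0.131 F [0.  0.1 0. ]
wood area 243 mid [ 598.6 -330.4] ang -4.3 L 157.3
wood area 262 mid [ 430.8 -319.3] ang 3.6 L 157.0
wood area 241 mid [ 409.4 -201.9] ang 14.3 L 157.3
```

View pics/f2.png

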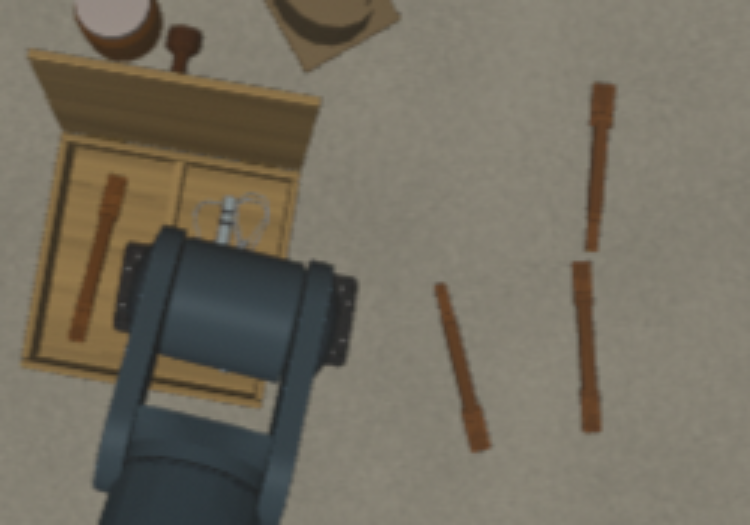

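Call:
play_rows:
  targets:
    - [[0,0,-3.5,0,0,0],[0,0,-3.6,0,0,0],[0,0,0,0,0,0]]

```text
time: 13.78
tcp_pos: [467.8, 7.9, 41.6]
orientation: [0.997, -0.074, -0.003, -0.0]
ft_force: [-0.4, 0.4, -0.7]
gripper_width: 0.136
```

Call:
play_rows:
  targets:
    - [[0,0,0,0,0,0],[0,0,0,0,0,0],[0,0,4,0,0,0],[0,0,5,0,0,0]]
  jaw: -0.5

```text
time: 14.28
tcp_pos: [469.9, 8.7, 135.5]
orientation: [0.997, -0.073, -0.0, -0.0]
ft_force: [0.3, 0.3, -0.6]
gripper_width: 0.25
```

Call:
play_rows:
  targets:
    - [[-1.2,-4.2,0,0,0,4.5],[-1.2,-4.2,0,0,0,4.5],[-1.2,-4.2,-1,0,0,4.6],[-1.2,-4.2,-3,0,0,4.6],[-1.2,-4.2,-4,0,0,4.5],[0,0,-2,0,0,0],[0,0,0,0,0,0]]
  jaw: 0.1

```text
time: 15.15
tcp_pos: [409.6, -201.4, 33.7]
orientation: [0.992, 0.124, -0.001, -0.001]
ft_force: [-0.4, 0.1, -0.1]
gripper_width: 0.552
```

```bash
python3 - <<'E'
from h import *
s=st(); 
im=snap('top','g'); metals(im); tools(im)
cv2.imwrite('pics/g2.png',cv2.resize(im[145:320,200:450,::-1],None,fx=3,fy=3))
E
```

```text
t 15.15 tcp [ 409.6 -201.4   33.7] yawj -75.8 w 0.552 F [-0.4  0.1 -0.1]
metal area 3949 mid [ 370.1 -253. ] ang -80.6 L 225.2
wood area 243 mid [ 598.6 -330.4] ang -4.3 L 157.3
wood area 91 mid [ 485.1 -315.8] ang 4.2 L 48.2
wood area 65 mid [ 460.2 -188.7] ang 14.6 L 52.2
```

View pics/g2.png

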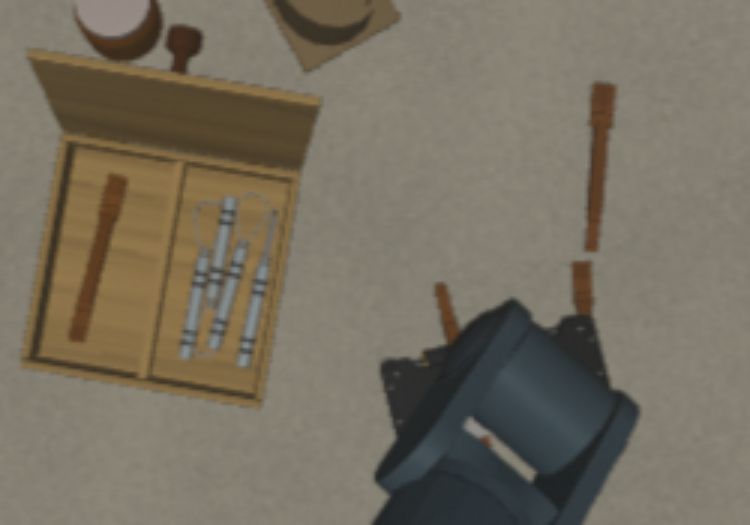

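Call:
play_rows:
  targets:
    - [[0,0,-2.0,0,0,0],[0,0,-1.2,0,0,0],[0,0,0,0,0,0]]

```text
time: 15.58
tcp_pos: [410.3, -201.0, 2.2]
orientation: [0.992, 0.125, -0.0, -0.0]
ft_force: [-0.7, 0.6, -0.2]
gripper_width: 0.552
```

Call:
play_rows:
  targets:
    - [[0,0,0,0,0,0],[0,0,0,0,0,0],[0,0,0,0,0,0],[0,0,0,0,0,0]]
  jaw: -1

```text
time: 16.08
tcp_pos: [410.2, -201.4, 2.1]
orientation: [0.992, 0.124, 0.0, 0.0]
ft_force: [-0.8, 0.4, 0.4]
gripper_width: 0.162
```

Call:
play_rows:
  targets:
    - [[0,0,5,0,0,0],[0,0.7,5,0,0,0],[1.5,5,1,0,0,-3.8],[1.5,5,0,0,0,-3.8],[1.5,5,0,0,0,-3.8],[1.5,5,0,0,0,-3.8],[1.5,5,0,0,0,-3.7],[1.5,5,0,0,0,-3.7],[0,0,0,0,0,0],[0,0,0,0,0,0]]

```text
time: 17.32
tcp_pos: [499.8, 105.5, 111.7]
orientation: [0.997, -0.072, -0.0, 0.0]
ft_force: [-0.1, 0.6, -0.2]
gripper_width: 0.145
```

Down to about z = 18 and release.

Call:
play_rows:
  targets:
    - [[0,0,-4.5,0,0,0],[0,0,-4.5,0,0,0],[0,0,-0.4,0,0,0],[0,0,0,0,0,0]]

```text
time: 17.82
tcp_pos: [500.9, 104.9, 19.0]
orientation: [0.997, -0.073, 0.001, -0.0]
ft_force: [0.7, 1.2, 0.6]
gripper_width: 0.148
```

Call:
play_rows:
  targets:
    - [[0,0,0,0,0,0],[0,0,0,0,0,0],[0,0,4,0,0,0],[0,0,5,0,0,0]]
  jaw: -0.45

```text
time: 18.32
tcp_pos: [499.3, 105.7, 108.8]
orientation: [0.997, -0.072, -0.001, 0.0]
ft_force: [0.5, 0.0, -0.5]
gripper_width: 0.276
```

Call:
play_rows:
  targets:
    - [[0,-5.3,0,0,0,1.5],[-1,-5.3,0,0,0,1.5],[-1,-5.3,0,0,0,1.5],[-1,-5.3,0,0,0,1.5],[-1,-5.3,0,0,0,1.5],[-1,-5.3,-1,0,0,1.5],[-1,-5.3,-2,0,0,1.5],[-1,-5.4,-2,0,0,1.4],[0,0,-2.2,0,0,0],[0,0,0,0,0,0]]
  jaw: 0.1

```text
time: 19.58
tcp_pos: [429.1, -318.9, 35.0]
orientation: [1.0, 0.031, -0.001, -0.001]
ft_force: [0.3, -0.1, 0.4]
gripper_width: 0.548
```

```bash
python3 - <<'E'
from h import *
s=st(); 
im=snap('top','i'); metals(im); tools(im)
cv2.imwrite('pics/i2.png',cv2.resize(im[145:320,200:450,::-1],None,fx=3,fy=3))
E
```

```text
t 19.57 tcp [ 429.1 -318.9   35. ] yawj -86.5 w 0.548 F [ 0.3 -0.1  0.4]
metal area 4559 mid [ 377.6 -363.6] ang -58.8 L 268.1
wood area 248 mid [ 598.6 -330.4] ang -4.3 L 157.3
wood area 94 mid [ 485.1 -315.8] ang 3.8 L 48.2
```

View pics/i2.png

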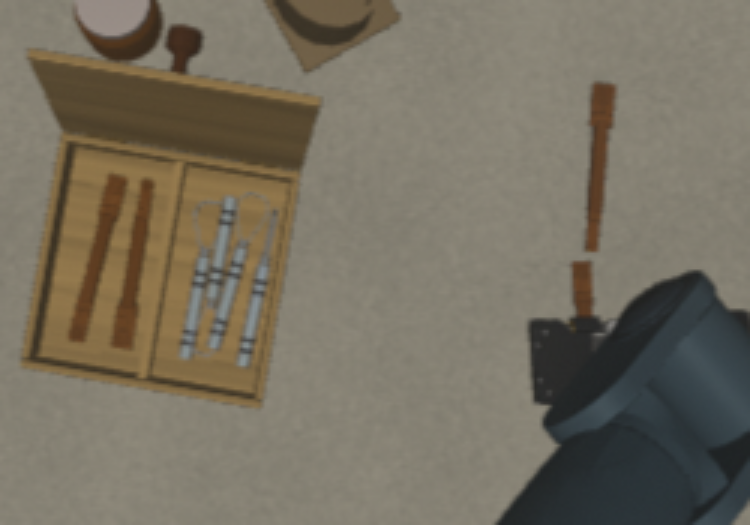

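Call:
play_rows:
  targets:
    - [[0,0,-2.0,0,0,0],[0,0,-1.3,0,0,0],[0,0,0,0,0,0]]

```text
time: 20.0
tcp_pos: [430.1, -318.5, 2.7]
orientation: [0.999, 0.032, -0.0, -0.0]
ft_force: [-0.2, 0.2, 0.9]
gripper_width: 0.554
```

Call:
play_rows:
  targets:
    - [[0,0,0,0,0,0],[0,0,0,0,0,0],[0,0,0,0,0,0],[0,0,0,0,0,0]]
  jaw: -1

```text
time: 20.5
tcp_pos: [430.2, -319.4, 3.2]
orientation: [1.0, 0.031, 0.0, 0.0]
ft_force: [0.2, 0.2, -0.1]
gripper_width: 0.162
```

Call:
play_rows:
  targets:
    - [[0,0,5,0,0,0],[0.1,1.9,5,0,0,0],[0.9,5.3,1,0,0,-1.5],[0.9,5.3,0,0,0,-1.5],[0.9,5.3,0,0,0,-1.5],[0.9,5.3,0,0,0,-1.5],[0.9,5.3,0,0,0,-1.5],[0.9,5.3,0,0,0,-1.5],[0.9,5.3,0,0,0,-1.5],[0.9,5.3,0,0,0,-1.4],[0,0,0,0,0,0],[0,0,0,0,0,0]]

```text
time: 22.0
tcp_pos: [502.9, 123.4, 112.8]
orientation: [0.997, -0.072, -0.0, 0.0]
ft_force: [0.3, -0.6, -1.1]
gripper_width: 0.146
```

Call:
play_rows:
  targets:
    - [[0,0,-4,0,0,0],[0,0,-3.6,0,0,0],[0,0,0,0,0,0]]

```text
time: 22.38
tcp_pos: [500.5, 122.2, 34.4]
orientation: [0.997, -0.074, -0.003, 0.0]
ft_force: [-0.7, -0.2, 0.5]
gripper_width: 0.149
```

Call:
play_rows:
  targets:
    - [[0,0,0,0,0,0],[0,0,0,0,0,0],[0,0,4,0,0,0],[0,0,5,0,0,0]]
  jaw: -0.5

```text
time: 22.88
tcp_pos: [502.9, 123.5, 128.5]
orientation: [0.997, -0.072, -0.0, 0.0]
ft_force: [1.4, 0.2, -0.1]
gripper_width: 0.251
```

Call:
play_rows:
  targets:
    - [[0,-5.6,0,0,0,0.5],[0,-5.6,0,0,0,0.5],[0,-5.6,0,0,0,0.5],[0,-5.6,0,0,0,0.5],[1.5,-5.6,0,0,0,0.5],[2.5,-5.6,-1,0,0,0.5],[2.8,-5.9,-3,0,0,0.5],[2.8,-5.9,-3,0,0,0.5],[0,0,-2.3,0,0,0],[0,0,0,0,0,0]]
  jaw: 0.1

```text
time: 24.12
tcp_pos: [590.5, -313.7, 40.1]
orientation: [0.999, -0.038, -0.002, -0.001]
ft_force: [-0.6, 0.2, 0.9]
gripper_width: 0.554
```

```bash
python3 - <<'E'
from h import *
s=st(); 
im=snap('top','j'); 
cv2.imwrite('pics/j2.png',cv2.resize(im[145:320,200:450,::-1],None,fx=3,fy=3))
im2=snap('scene','js');  cv2.imwrite('pics/js2.png',cv2.resize(im2[140:380,150:400,::-1],None,fx=2.4,fy=2.4))
E
```

```text
t 24.12 tcp [ 590.5 -313.7   40.1] yawj -94.3 w 0.554 F [-0.6  0.2  0.9]
```

View pics/j2.png

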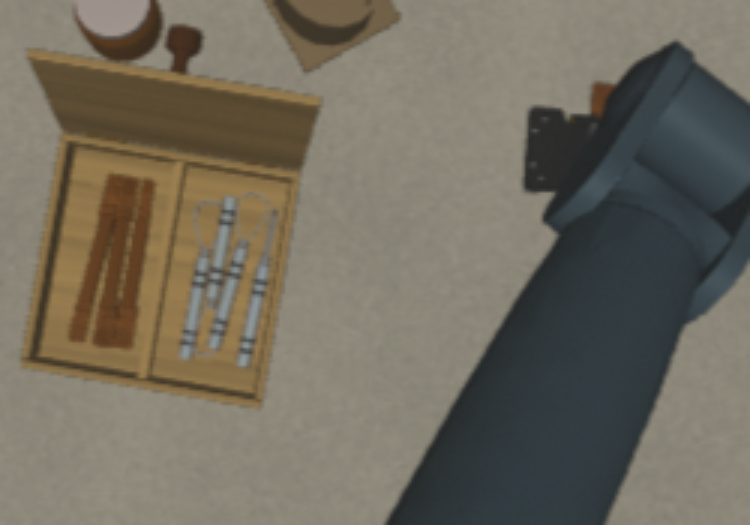

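View pics/js2.png

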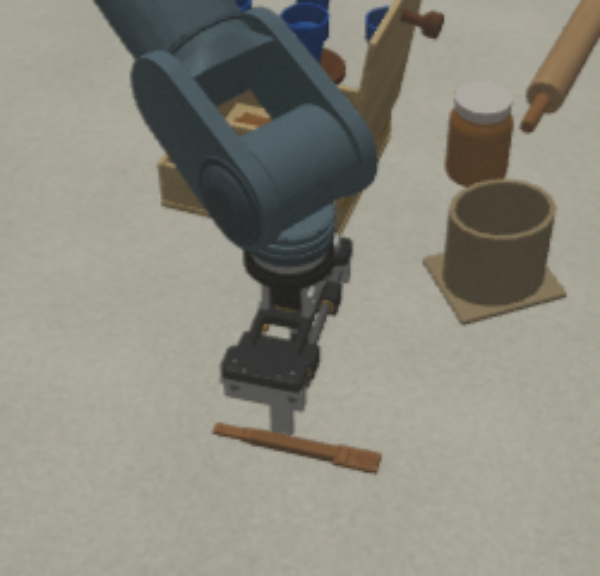

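Call:
play_rows:
  targets:
    - [[0.8,-1.7,0,0,0,0],[0,0,-1.0,0,0,0],[0,0,-1,0,0,0],[0,0,0,0,0,0]]

```text
time: 24.72
tcp_pos: [598.8, -330.4, 20.4]
orientation: [0.999, -0.037, -0.001, -0.001]
ft_force: [0.4, -0.6, 0.3]
gripper_width: 0.551
```

Call:
play_rows:
  targets:
    - [[0,0,-1.7,0,0,0],[0,0,-0.1,0,0,0],[0,0,0,0,0,0]]

```text
time: 25.1
tcp_pos: [599.7, -331.8, 3.4]
orientation: [0.999, -0.038, -0.0, -0.0]
ft_force: [-0.0, -0.4, -0.4]
gripper_width: 0.547
```

Call:
play_rows:
  targets:
    - [[0,0,0,0,0,0],[0,0,0,0,0,0],[0,0,0,0,0,0],[0,0,0,0,0,0]]
  jaw: -1

```text
time: 25.6
tcp_pos: [599.9, -332.0, 3.9]
orientation: [0.999, -0.038, 0.0, -0.0]
ft_force: [1.7, -0.3, -0.7]
gripper_width: 0.165
```

Call:
play_rows:
  targets:
    - [[-2,0,5,0,0,0],[-3,1,5,0,0,0],[-2.4,4,1,0,0,-1],[-2,5,0,0,0,-1],[0,5,0,0,0,-1],[0,5,0,0,0,-1],[0,5,0,0,0,0],[0,5,0,0,0,0],[0,5,0,0,0,0],[0,5,0,0,0,0],[0,5,0,0,0,0],[0,2.5,0,0,0,0]]

```text
time: 27.1
tcp_pos: [505.5, 145.3, 113.9]
orientation: [0.997, -0.071, 0.0, -0.0]
ft_force: [0.7, -0.1, -0.1]
gripper_width: 0.143
```

Call:
play_rows:
  targets:
    - [[0,0,0,0,0,0],[0,0,0,0,0,0]]

```text
time: 27.35
tcp_pos: [505.9, 142.4, 113.8]
orientation: [0.997, -0.073, -0.0, 0.0]
ft_force: [1.1, -0.9, -0.1]
gripper_width: 0.141
```

Call:
play_rows:
  targets:
    - [[0,0,-3.5,0,0,0],[0,0,-3.3,0,0,0],[0,0,0,0,0,0]]

```text
time: 27.72
tcp_pos: [503.7, 141.7, 43.5]
orientation: [0.997, -0.073, -0.003, 0.0]
ft_force: [-0.3, 0.1, -0.7]
gripper_width: 0.148
```

Call:
play_rows:
  targets:
    - [[0,0,0,0,0,0],[0,0,0,0,0,0],[0,0,4,0,0,0],[0,0,5,0,0,0],[-1,4,3,0,0,0],[-1,5,2,0,0,0],[-1,5,0,0,0,0],[0,5,0,0,0,0],[0,0,0,0,0,0]]
  jaw: -0.5

```text
time: 28.85
tcp_pos: [475.8, 335.7, 187.3]
orientation: [0.998, -0.07, 0.001, -0.001]
ft_force: [0.0, -0.9, -0.3]
gripper_width: 0.248
```

```bash
python3 - <<'E'
from h import *
s=st(); 
im=snap('top','k'); 
cv2.imwrite('pics/k2.png',cv2.resize(im[120:300,100:350,::-1],None,fx=3,fy=3))
im2=snap('scene','ks');  cv2.imwrite('pics/ks2.png',cv2.resize(im2[80:280,180:400,::-1],None,fx=3,fy=3))
E
```

```text
t 28.85 tcp [475.8 335.7 187.3] yawj -98.1 w 0.248 F [ 0.  -0.9 -0.3]
```

View pics/k2.png

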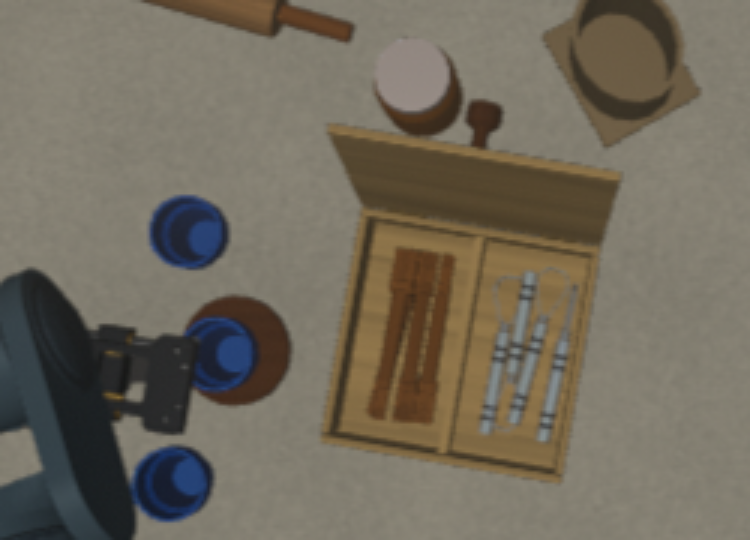

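View pics/ks2.png

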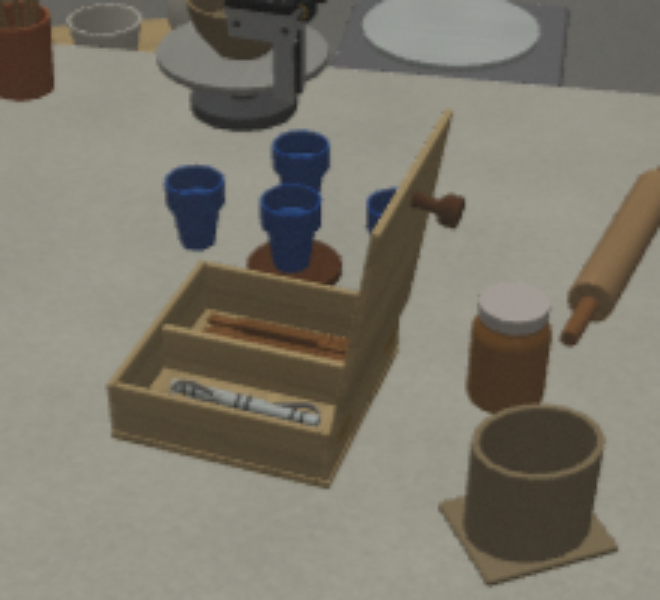

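Call:
play_rows:
  targets:
    - [[0,0,3,0,0,0],[2,0,3,0,0,0],[3.6,-1.4,0,0,0,0],[3.6,-1.4,0,0,0,0],[3.6,-1.4,0,0,0,0],[3.6,-1.4,0,0,0,0],[3.6,-1.4,0,0,0,0],[3.6,-1.4,0,0,0,0],[0,0,0,0,0,0]]
  jaw: -1

```text
time: 30.08
tcp_pos: [713.6, 245.5, 245.4]
orientation: [0.997, -0.075, -0.0, 0.0]
ft_force: [-0.5, -0.1, -0.1]
gripper_width: 0.003
```

Call:
play_rows:
  targets:
    - [[0,-4,0,0,0,0],[0,-4,0,0,0,0],[0,-4,0,0,0,0],[0,-4,0,0,0,0],[0,0,0,0,0,0]]

```text
time: 30.7
tcp_pos: [711.1, 86.2, 246.5]
orientation: [0.997, -0.074, 0.0, 0.0]
ft_force: [-0.8, -0.0, 0.1]
gripper_width: 0.007
```

```bash
python3 - <<'E'
from h import *
s=st(); 
im=snap('top','l'); 
cv2.imwrite('pics/l2.png',cv2.resize(im[90:300,100:370,::-1],None,fx=2.8,fy=2.8))
im2=snap('scene','ls');  cv2.imwrite('pics/ls2.png',cv2.resize(im2[50:280,180:440,::-1],None,fx=2.6,fy=2.6))
E
```

```text
t 30.7 tcp [711.1  86.2 246.5] yawj -98.5 w 0.007 F [-0.8 -0.   0.1]
```

View pics/l2.png

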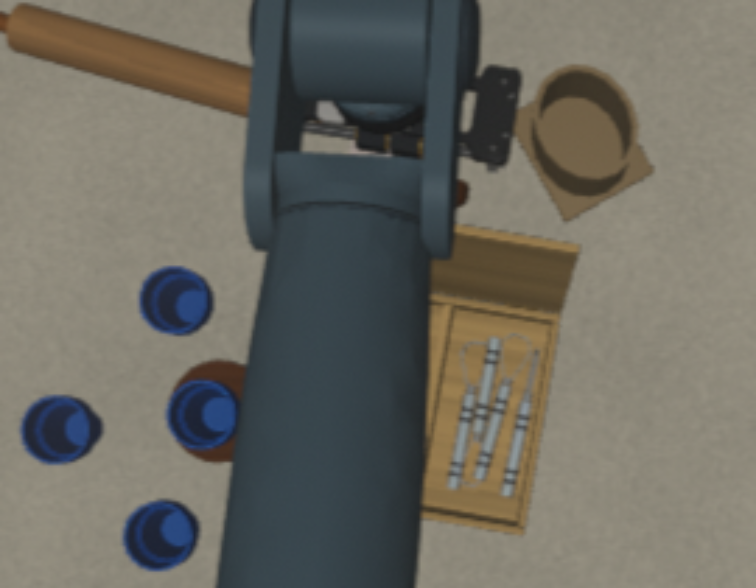

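View pics/ls2.png

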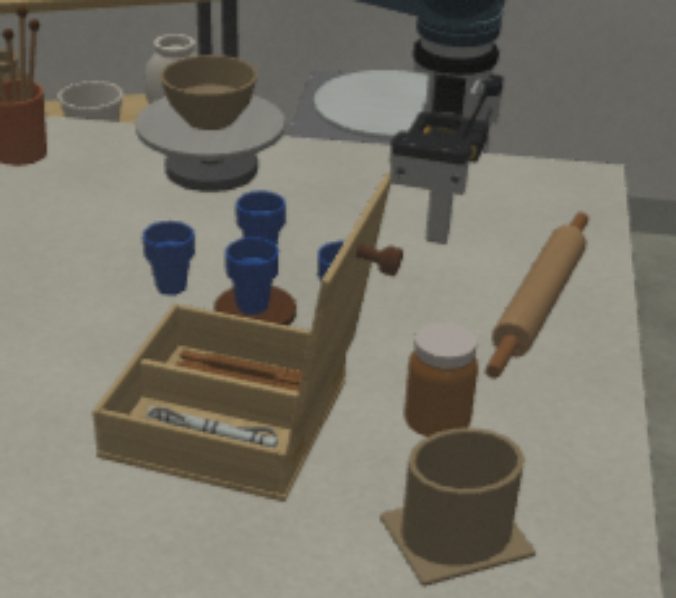

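Call:
play_rows:
  targets:
    - [[-2.5,0.37,0,0,0,0],[-2.5,0.37,0,0,0,0],[-2.5,0.37,0,0,0,0],[-2.5,0.37,0,0,0,0],[0,0,0,0,0,0]]

```text
time: 31.42
tcp_pos: [610.8, 105.5, 246.4]
orientation: [0.997, -0.071, 0.0, -0.0]
ft_force: [0.6, -0.1, -0.2]
gripper_width: 0.007
```

```bash
python3 - <<'E'
from h import *
s=st(); 
im2=snap('scene','ms');  cv2.imwrite('pics/ms2.png',cv2.resize(im2[50:280,180:440,::-1],None,fx=2.6,fy=2.6))
E
```

```text
t 31.43 tcp [610.8 105.5 246.4] yawj -98.2 w 0.007 F [ 0.6 -0.1 -0.2]
```

View pics/ms2.png

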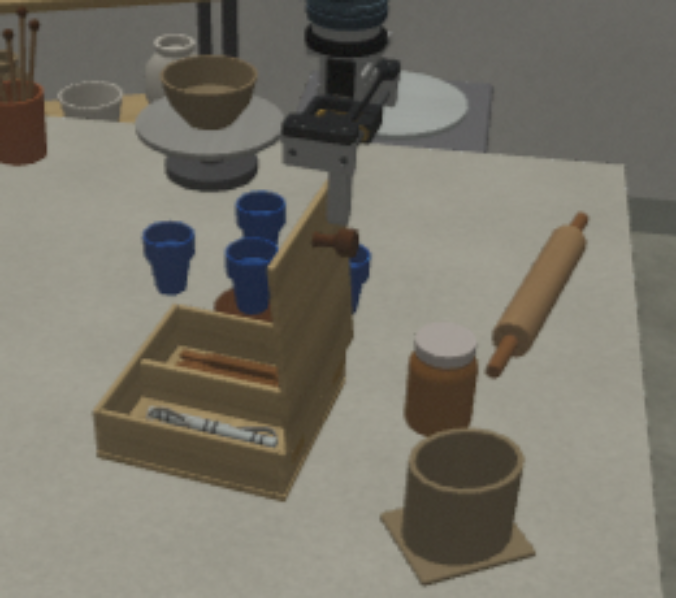

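Lid is being pushed as planned (now about upright). Continue along the arc.

Call:
play_rows:
  targets:
    - [[-2.9,0.43,0.2,0,0,0],[-2.9,0.43,0,0,0,0],[-2.7,0.4,-0.8,0,0,0],[-2.7,0.4,-1.2,0,0,0],[-2.2,0.33,-2.0,0,0,0],[-2.2,0.33,-2.2,0,0,0],[0,0,0,0,0,0]]

```text
time: 32.35
tcp_pos: [454.5, 127.4, 184.3]
orientation: [0.997, -0.072, -0.002, 0.0]
ft_force: [0.3, -1.1, 0.5]
gripper_width: 0.005
```

```bash
python3 - <<'E'
from h import *
s=st(); 
im2=snap('scene','ns');  cv2.imwrite('pics/ns2.png',cv2.resize(im2[50:280,180:440,::-1],None,fx=2.6,fy=2.6))
E
```

```text
t 32.35 tcp [454.5 127.4 184.3] yawj -98.3 w 0.005 F [ 0.3 -1.1  0.5]
```

View pics/ns2.png

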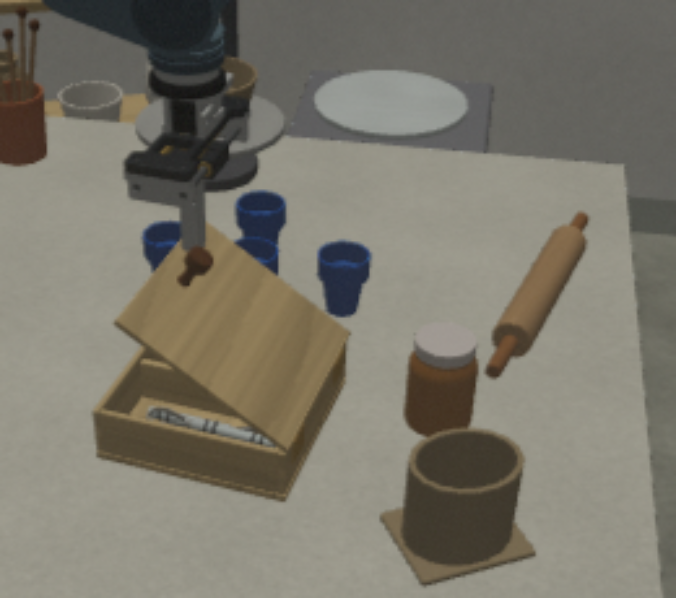

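Call:
play_rows:
  targets:
    - [[-1.6,0.24,-2.5,0,0,0],[-1.4,0.2,-2.6,0,0,0],[-0.8,0.12,-2.6,0,0,0],[-0.3,0,-2.2,0,0,0],[0,0,-0.9,0,0,0],[0,0,0,0,0,0]]

```text
time: 33.15
tcp_pos: [415.9, 132.6, 78.3]
orientation: [0.997, -0.072, 0.0, 0.0]
ft_force: [-0.4, 0.5, 0.2]
gripper_width: 0.004
```

Call:
play_rows:
  targets:
    - [[0,0,-0.3,0,0,0],[0,0,-0.3,0,0,0],[0,0,0,0,0,0]]

```text
time: 33.52
tcp_pos: [416.3, 132.7, 73.6]
orientation: [0.997, -0.072, 0.001, -0.0]
ft_force: [-2.2, 0.2, 8.1]
gripper_width: 0.002
```

Call:
play_rows:
  targets:
    - [[0,0,-0.2,0,0,0],[0,0,0,0,0,0]]

```text
time: 33.78
tcp_pos: [416.4, 132.7, 73.4]
orientation: [0.997, -0.072, 0.0, 0.0]
ft_force: [-9.7, -1.1, 23.4]
gripper_width: 0.006
```

Call:
play_rows:
  targets:
    - [[0,0,4,0,0,0],[0,0,4,0,0,4],[-1.1,5,0,0,0,4],[-1.2,5,0,0,0,4],[-1.2,5,0,0,0,4],[-1.2,5,0,0,0,4],[0,0,0,0,0,0],[0,0,0,0,0,0]]
  jaw: 1
  force: 12

```text
time: 34.78
tcp_pos: [367.9, 332.3, 149.8]
orientation: [0.995, 0.102, -0.0, 0.0]
ft_force: [-0.3, -0.4, -0.2]
gripper_width: 0.819
```

```bash
python3 - <<'E'
from h import *
s=st(); 
im=snap('top','o'); beakers(im,'top',lambda s:12 if abs(s[0]-161)<6 else 0)
for d in robot.cut_out('bat','top')[:1]: print(d['p'],d['rect'],ray('top',[(d['rect'][0]+d['rect'][2])/2,(d['rect'][1]+d['rect'][3])/2],12))
cv2.imwrite('pics/o2.png',cv2.resize(im[120:300,90:350,::-1],None,fx=3,fy=3))
im2=snap('scene','os'); beakers(im2,'scene',lambda s:0); cv2.imwrite('pics/os2.png',cv2.resize(im2[50:280,180:440,::-1],None,fx=2.6,fy=2.6))
E
```

```text
t 34.77 tcp [367.9 332.3 149.8] yawj -78.3 w 0.819 F [-0.3 -0.4 -0.2]
top [149 185  27  25] 0 [594.2 324.5] 537 541
top [159 226  27  25] 12 [484.7 291.5] 542 551
top [107 231  29  25] 0 [468.7 433.3] 575 582
top [ 57 271 107 149] 0 [183.  451.2] 10803 658
top [242 376  77  44] 0 [61.7 -1.2] 2770 625
0.76 [163.2, 219.3, 200.2, 253.8] [[488.02553522 281.16513808  12.        ]]
scene [  0   0 133 231] 0 [-331.3  382.8] 20260 449
scene [109   0 148  58] 0 [-205.8 1577.9] 4419 183
scene [ 4 47 33 21] 0 [-862.7  933.3] 430 283
scene [ 0 62 13 26] 0 [-777.8  718.7] 278 337
scene [266 123  24  47] 0 [472.8 367.9] 884 464
scene [235 135  20  29] 0 [369.3 330.4] 475 475
scene [302 142  21  30] 0 [593.5 323.7] 493 493
```

View pics/o2.png

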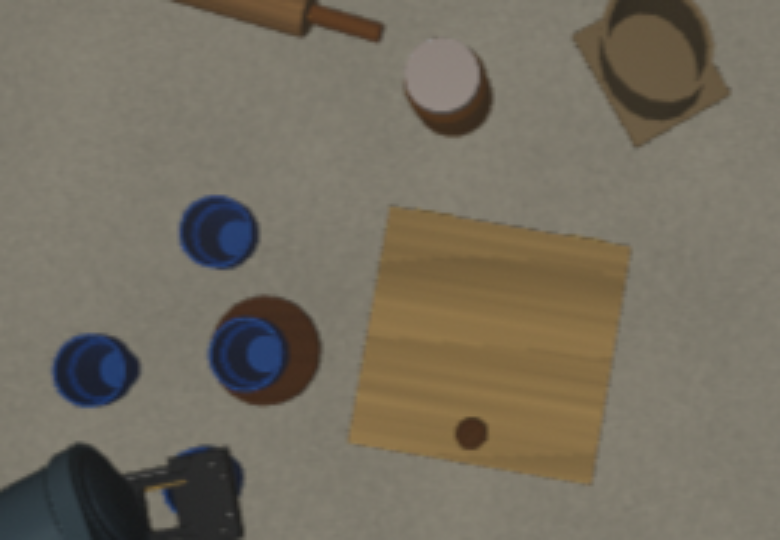

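View pics/os2.png

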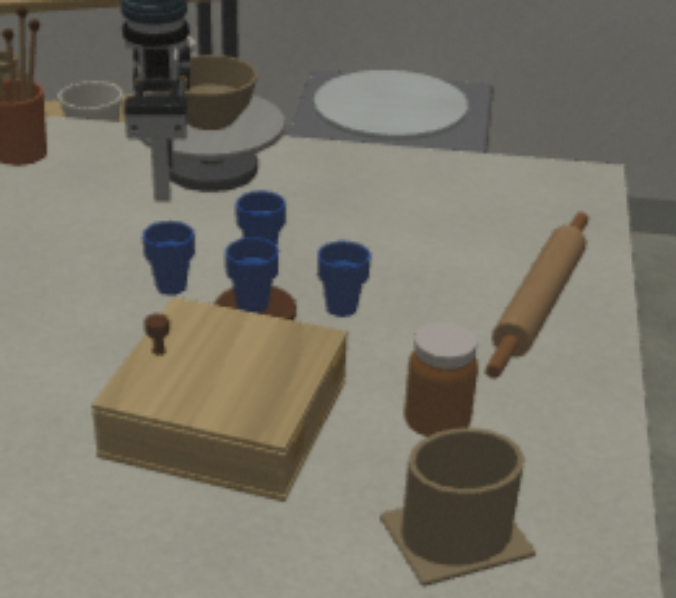

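Call:
play_rows:
  targets:
    - [[0,-0.1,0,0,0,0],[0,0,-3,0,0,0],[0,0,-3.5,0,0,0],[0,0,-3.1,0,0,0],[0,0,0,0,0,0]]

```text
time: 35.55
tcp_pos: [366.2, 330.1, 51.7]
orientation: [0.995, 0.101, -0.003, 0.001]
ft_force: [-0.5, -0.5, 0.4]
gripper_width: 0.998
```

Call:
play_rows:
  targets:
    - [[0,0,0,0,0,0],[0,0,0,0,0,0],[0,0,0,0,0,0],[0,0,0,0,0,0]]
  jaw: -1

```text
time: 36.05
tcp_pos: [368.6, 332.0, 54.8]
orientation: [0.995, 0.102, 0.001, -0.0]
ft_force: [-0.5, 0.1, 4.5]
gripper_width: 0.701
```

Call:
play_rows:
  targets:
    - [[0,0,4,0,0,0],[0,0,4,0,0,0],[0,0,3.5,0,0,0],[3.9,-1.3,0,0,0,0],[3.9,-1.3,0,0,0,0],[3.8,-1.4,0,0,0,0],[0,0,0,0,0,0],[0,0,0,0,0,0]]

```text
time: 37.05
tcp_pos: [483.0, 291.7, 168.2]
orientation: [0.995, 0.102, -0.001, 0.0]
ft_force: [-0.3, -0.0, -1.2]
gripper_width: 0.704
```

```bash
python3 - <<'E'
from h import *
s=st(); 
im=snap('top','p'); cv2.imwrite('pics/p2.png',cv2.resize(im[120:300,90:350,::-1],None,fx=3,fy=3))
im2=snap('scene','ps');cv2.imwrite('pics/ps2.png',cv2.resize(im2[80:200,200:350,::-1],None,fx=5,fy=5))
E
```

```text
t 37.05 tcp [483.  291.7 168.2] yawj -78.3 w 0.704 F [-0.3 -0.  -1.2]
```

View pics/ps2.png

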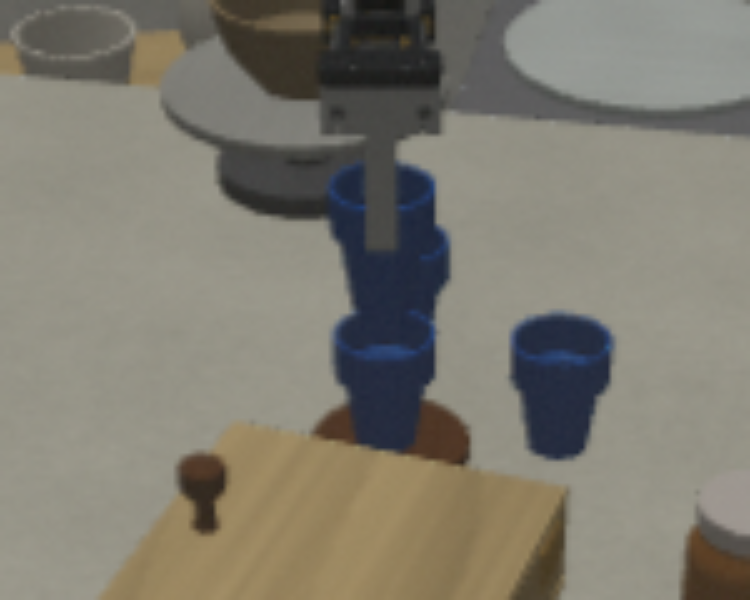

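Call:
play_rows:
  targets:
    - [[0.1,0,-2.5,0,0,0],[0,0,-2.5,0,0,0],[0,0,-1.5,0,0,0],[0,0,-0.4,0,0,0],[0,0,0,0,0,0]]

```text
time: 37.78
tcp_pos: [484.9, 291.9, 100.3]
orientation: [0.995, 0.102, 0.0, -0.0]
ft_force: [-0.6, -0.3, -1.6]
gripper_width: 0.705
```

Call:
play_rows:
  targets:
    - [[0,0,-0.2,0,0,0],[0,0,-0.2,0,0,0],[0,0,0,0,0,0]]

```text
time: 38.15
tcp_pos: [485.4, 291.6, 96.9]
orientation: [0.995, 0.102, 0.0, 0.0]
ft_force: [-2.1, -1.7, 5.1]
gripper_width: 0.703
```

Call:
play_rows:
  targets:
    - [[0,0,0,0,0,0],[0,0,0,0,0,0],[0,0,0,0,0,0],[0,0,3,0,0,0],[0,0,4,0,0,0],[3.6,1.1,0,0,0,0],[3.6,1.1,0,0,0,0],[3.7,1.1,0,0,0,0],[0,0,0,0,0,0],[0,0,0,0,0,0]]
  jaw: 1

```text
time: 39.4
tcp_pos: [593.1, 324.5, 165.2]
orientation: [0.995, 0.102, -0.001, 0.0]
ft_force: [-0.1, 0.2, 0.2]
gripper_width: 0.997
```

```bash
python3 - <<'E'
from h import *
s=st(); 
im=snap('top','q'); cv2.imwrite('pics/q2.png',cv2.resize(im[120:300,90:350,::-1],None,fx=3,fy=3)); beakers(im,'top',lambda s:42 if abs(s[0]-161)<6 else 0)
im2=snap('scene','qs');cv2.imwrite('pics/qs2.png',cv2.resize(im2[80:200,200:350,::-1],None,fx=5,fy=5))
E
```

```text
t 39.4 tcp [593.1 324.5 165.2] yawj -78.3 w 0.997 F [-0.1  0.2  0.2]
top [ 63 149 111 271] 0 [346.5 436.1] 20567 603
top [150 198  26  12] 0 [578.9 322.8] 252 541
top [156 225  30  26] 42 [485.3 288.5] 637 582
top [242 376  77  44] 0 [61.8 -1.2] 2771 625
```

View pics/qs2.png

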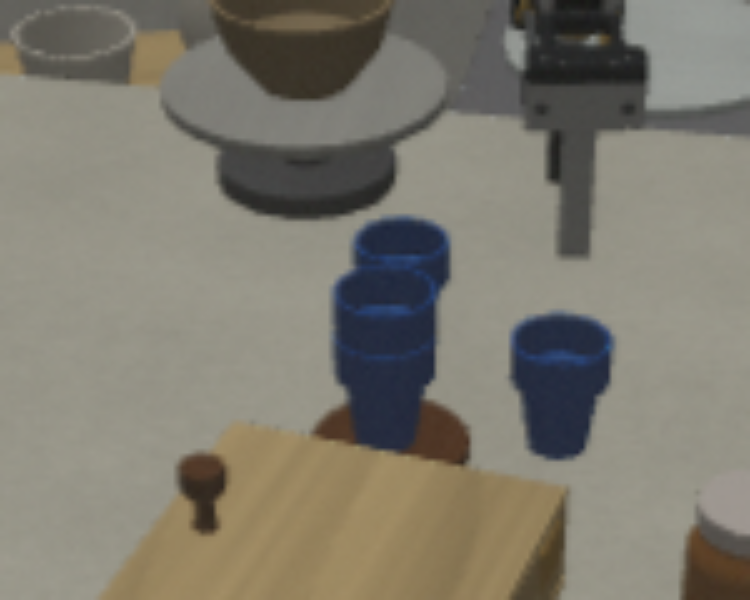

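Nested and seated straight. Pick the second: down from 165 to about 53.

Call:
play_rows:
  targets:
    - [[0.1,0,-4,0,0,0],[0,0,-4,0,0,0],[0,0,-3.2,0,0,0],[0,0,0,0,0,0]]

```text
time: 40.0
tcp_pos: [591.9, 323.8, 51.0]
orientation: [0.995, 0.102, -0.003, 0.001]
ft_force: [-0.0, -0.0, -0.4]
gripper_width: 1.002
```

Call:
play_rows:
  targets:
    - [[0,0,0,0,0,0],[0,0,0,0,0,0],[0,0,0,0,0,0],[0,0,0,0,0,0]]
  jaw: -1

```text
time: 40.5
tcp_pos: [595.9, 324.9, 55.4]
orientation: [0.995, 0.102, 0.001, -0.0]
ft_force: [-1.0, -0.4, 5.8]
gripper_width: 0.715
```

Call:
play_rows:
  targets:
    - [[0,0,5,0,0,0],[0,0,5,0,0,0],[0,0,4.2,0,0,0],[-3.6,-1.1,0,0,0,0],[-3.6,-1.1,0,0,0,0],[-3.7,-1.1,0,0,0,0],[0,0,0,0,0,0],[0,0,0,0,0,0]]

```text
time: 41.5
tcp_pos: [486.5, 291.8, 196.1]
orientation: [0.995, 0.102, 0.001, -0.0]
ft_force: [0.4, -0.2, -2.5]
gripper_width: 0.714
```

```bash
python3 - <<'E'
from h import *
s=st(); 
im2=snap('scene','rs');cv2.imwrite('pics/rs2.png',cv2.resize(im2[60:200,200:350,::-1],None,fx=4,fy=4))
E
```

```text
t 41.5 tcp [486.5 291.8 196.1] yawj -78.3 w 0.714 F [ 0.4 -0.2 -2.5]
```

View pics/rs2.png

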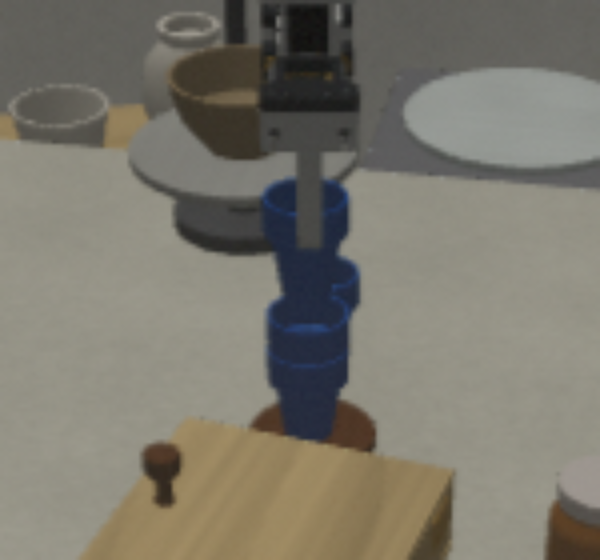

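Call:
play_rows:
  targets:
    - [[-0.1,0,-2.5,0,0,0],[0,0,-2.5,0,0,0],[0,0,-1.4,0,0,0],[0,0,-0.2,0,0,0],[0,0,0,0,0,0]]

```text
time: 42.18
tcp_pos: [485.7, 291.9, 130.6]
orientation: [0.995, 0.102, 0.001, -0.0]
ft_force: [-0.2, 0.1, -0.8]
gripper_width: 0.711
```

Call:
play_rows:
  targets:
    - [[0,0,-0.2,0,0,0],[0,0,-0.1,0,0,0],[0,0,0,0,0,0]]

```text
time: 42.55
tcp_pos: [485.5, 292.0, 127.7]
orientation: [0.995, 0.102, 0.001, -0.0]
ft_force: [1.2, 0.7, 2.5]
gripper_width: 0.714
```

Call:
play_rows:
  targets:
    - [[0,0,-0.1,0,0,0],[0,0,0,0,0,0],[0,0,0,0,0,0],[0,0,3,0,0,0],[0,0,3,0,0,0],[-0.4,3.5,0,0,0,0],[-0.4,3.5,0,0,0,0],[-0.4,3.5,0,0,0,0],[-0.5,3.6,0,0,0,0],[0,0,0,0,0,0],[0,0,0,0,0,0]]
  jaw: 1

```text
time: 43.92
tcp_pos: [467.8, 432.1, 185.5]
orientation: [0.995, 0.102, -0.0, 0.0]
ft_force: [0.7, -0.9, 0.4]
gripper_width: 1.002
```

```bash
python3 - <<'E'
from h import *
s=st(); 
im=snap('top','t'); beakers(im,'top',lambda s:72 if abs(s[0]-155)<6 else 0)
im2=snap('scene','ts');cv2.imwrite('pics/ts2.png',cv2.resize(im2[60:200,200:350,::-1],None,fx=4,fy=4))
E
```

```text
t 43.92 tcp [467.8 432.1 185.5] yawj -78.3 w 1.002 F [ 0.7 -0.9  0.4]
top [  0 214 131 206] 0 [247.6 592.2] 16059 693
top [152 225  33  27] 72 [485.2 285.9] 737 617
top [119 231  17  24] 0 [471.1 417.7] 303 576
top [242 376  77  44] 0 [61.7 -1.2] 2767 625
```

View pics/ts2.png

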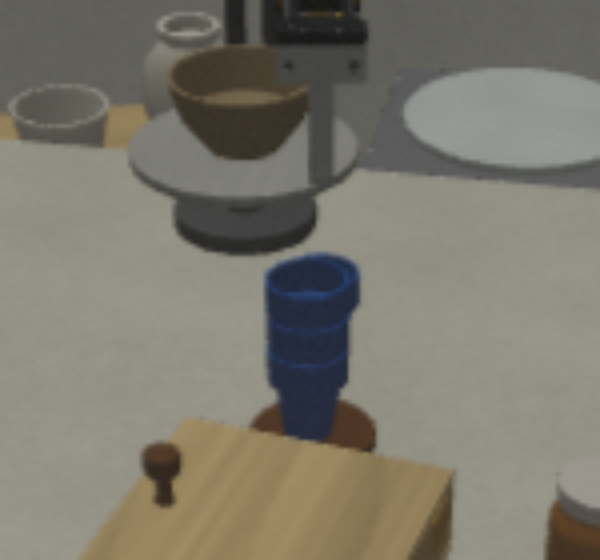

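Seated. Pick the third.

Call:
play_rows:
  targets:
    - [[0.1,0.1,-4.5,0,0,0],[0,0,-4.5,0,0,0],[0,0,-4.2,0,0,0],[0,0,0,0,0,0]]

```text
time: 44.52
tcp_pos: [466.6, 431.1, 50.2]
orientation: [0.995, 0.101, -0.004, 0.002]
ft_force: [0.4, 0.3, 0.1]
gripper_width: 1.002
```

Call:
play_rows:
  targets:
    - [[0,0,0,0,0,0],[0,0,0,0,0,0],[0,0,0,0,0,0],[0,0,0,0,0,0]]
  jaw: -1

```text
time: 45.02
tcp_pos: [470.0, 434.2, 55.7]
orientation: [0.995, 0.102, 0.001, -0.001]
ft_force: [0.1, 0.2, 4.9]
gripper_width: 0.714
```

Call:
play_rows:
  targets:
    - [[0,0,5,0,0,0],[0,0,5,0,0,0],[0,0,4,0,0,0],[0,0,3.2,0,0,0],[0.4,-3.5,0,0,0,0],[0.4,-3.5,0,0,0,0],[0.4,-3.5,0,0,0,0],[0.4,-3.7,0,0,0,0],[0,0,0,0,0,0],[0,0,0,0,0,0]]

```text
time: 46.28
tcp_pos: [484.7, 292.1, 225.7]
orientation: [0.995, 0.102, -0.0, -0.0]
ft_force: [-0.0, 1.0, -0.3]
gripper_width: 0.714
```

```bash
python3 - <<'E'
from h import *
s=st(); 
im2=snap('scene','us');cv2.imwrite('pics/us2.png',cv2.resize(im2[60:200,200:350,::-1],None,fx=4,fy=4))
im2=snap('top','u');cv2.imwrite('pics/u2.png',cv2.resize(im2[180:300,80:250,::-1],None,fx=4,fy=4))
E
```

```text
t 46.27 tcp [484.7 292.1 225.7] yawj -78.3 w 0.714 F [-0.   1.  -0.3]
```

View pics/us2.png

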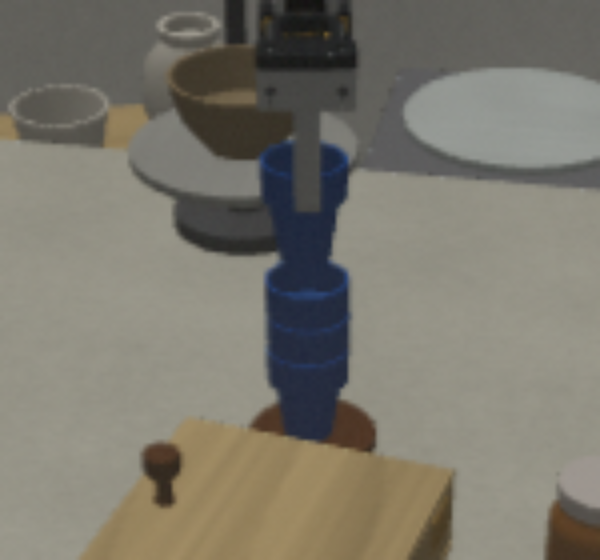

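Seat expected near TCP z ≈ 157.

Call:
play_rows:
  targets:
    - [[0,0,-2.5,0,0,0],[0,0,-2.5,0,0,0],[0,0,-1.4,0,0,0],[0,0,-0.2,0,0,0],[0,0,0,0,0,0]]

```text
time: 47.0
tcp_pos: [485.2, 292.0, 160.6]
orientation: [0.995, 0.102, 0.0, -0.0]
ft_force: [0.5, -0.1, -0.2]
gripper_width: 0.716
```

Call:
play_rows:
  targets:
    - [[0,0,-0.2,0,0,0],[0,0,0,0,0,0]]

```text
time: 47.25
tcp_pos: [485.2, 291.8, 158.4]
orientation: [0.995, 0.102, 0.001, -0.0]
ft_force: [-0.2, -0.1, -0.1]
gripper_width: 0.716
```

Call:
play_rows:
  targets:
    - [[0,0,-0.2,0,0,0],[0,0,0,0,0,0]]

```text
time: 47.5
tcp_pos: [485.8, 292.3, 157.6]
orientation: [0.995, 0.102, 0.001, -0.001]
ft_force: [-1.1, 0.6, 5.5]
gripper_width: 0.715
```

Contact. Release and retreat upward and clear of the cameras' view.

Call:
play_rows:
  targets:
    - [[0,0,0,0,0,0],[0,0,0,0,0,0],[0,0,0,0,0,0],[0,0,3,0,0,0],[0,0,4,0,0,0],[0,-3,3,0,0,0],[-1,-6,0,0,0,0],[-1,-6,0,0,0,0],[-1,-6,0,0,0,0],[-1,-6,0,0,0,0],[-1,-6,0,0,0,0],[-1,-6,0,0,0,0]]
  jaw: 1

```text
time: 49.0
tcp_pos: [424.2, -100.1, 255.9]
orientation: [0.995, 0.102, 0.0, 0.0]
ft_force: [1.0, 0.6, 0.3]
gripper_width: 0.998
```

Call:
play_rows:
  targets:
    - [[0,-6,0,0,0,0],[0,-6,0,0,0,0],[0,-6,0,0,0,0],[0,-6,0,0,0,0],[0,-6,0,0,0,0],[0,0,0,0,0,0],[0,0,0,0,0,0],[0,0,0,0,0,0]]

```text
time: 50.0
tcp_pos: [425.1, -397.1, 256.0]
orientation: [0.995, 0.103, 0.0, -0.0]
ft_force: [-0.1, 0.3, 0.0]
gripper_width: 0.999
```

```bash
python3 - <<'E'
from h import *
s=st(); 
im2=snap('scene','vs');cv2.imwrite('pics/vs2.png',cv2.resize(im2[60:260,200:400,::-1],None,fx=3,fy=3))
bm=bluemask(im2)
for z0 in(12,42,72,102): print(z0, proj('scene',[[485,291.5,z0],[485,291.5,z0+80]]).round(0).tolist())
im=snap('top','v');cv2.imwrite('pics/v2.png',cv2.resize(im[100:310,80:350,::-1],None,fx=2.8,fy=2.8))
E
```

```text
t 50.0 tcp [ 425.1 -397.1  256. ] yawj -78.2 w 0.999 F [-0.1  0.3  0. ]
12 [[277.0, 167.0], [277.0, 145.0]]
42 [[277.0, 159.0], [277.0, 137.0]]
72 [[277.0, 151.0], [277.0, 129.0]]
102 [[277.0, 143.0], [277.0, 120.0]]
```

View pics/vs2.png

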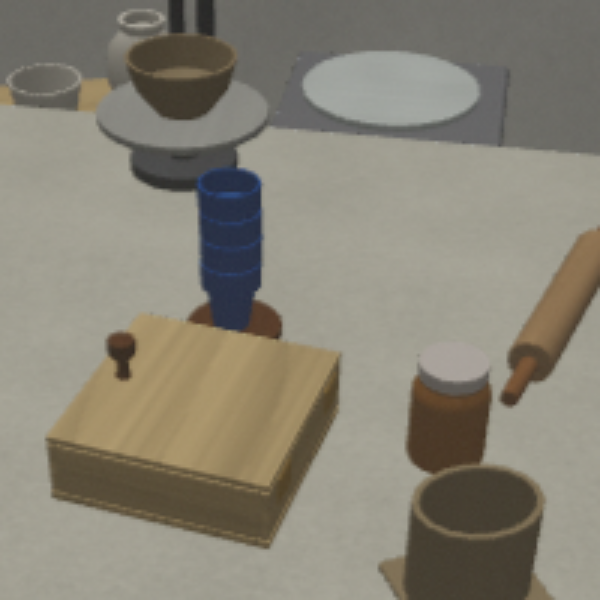

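View pics/v2.png

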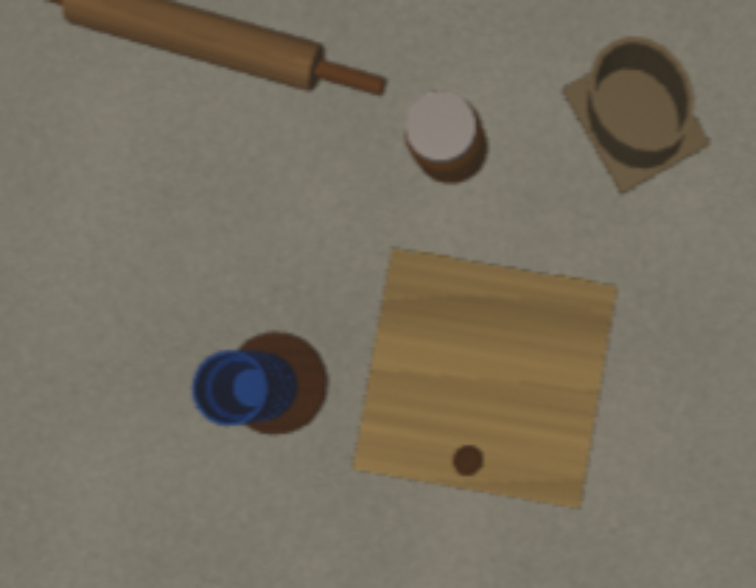

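```bash
python3 - <<'E'
from h import *
st(); print(robot.job_done())
E
```

```text
t 50.1 tcp [ 425.2 -397.2  256.2] yawj -78.2 w 0.999 F [ 1.  -1.1 -0.5]
the job is handed in; nothing more can be done
None
```

I sorted all the tools, shut the lid, stacked the beakers and handed the job in at about 50 s of the 210 s allowed. The hand-in gave no verdict, so everything below rests on my own checks.

- **Tools:** Three wooden tools went into the left bay and three metal loop tools into the right bay, each beside the one already there. One wooden tool was knocked aside partway through, so I measured it again and picked it up from its new place. The last picture before closing showed four tools lying below the rim in each bay.
- **Lid:** I swung it shut and pressed it down. The fingertips stopped at z = 73.4 mm against 73 mm expected for a shut lid, with a press of about 23 N. The final pictures show it flat on the box.
- **Beakers:** All three loose beakers are nested on the one on the bat. I felt each one make contact, at fingertip heights of 96.9, 127.7 and 157.6 mm, so about 31 and 30 mm apart. The final scene picture shows a straight stack with even rims, and the top rim falls where I expected it.
- **Bystanders:** The arm touched neither the clay pot nor the glaze jar, and both stand as they were in the pictures. The arm finished clear of everything.

No check failed. The silhouette fit for the nested stack in the top view drifted by up to about 6 mm in y. That fit assumes a single beaker, so I relied on the arm position and the scene camera there. I did not measure the lid angle or the beaker tilt directly.

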